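Pull the snuffer cap off the fondue burner

TASK

The fondue burner is due for a refill: take the cap lifter by its red grip, slide its fork home under the flange of the copper snuffer cap, and draw the snug, sealed cap straight up with a gentle, steady pull until it pops off. Then set the lifter down upright in the middle of the slate with the cap still riding in it, and let go. The sheet metal is thin, so feel your way and never force the burner or the cap; keep the gripper off the sooty cap and burner, and leave the fork cup and the bowls where they are.

Things in the scene. Friction and masses are not known exactly. Their poses are not given: they have to be found in the camera images.
- lifter_grip (a point): centre of the grip of the cap lifter, a C-shaped puller of 3 mm steel sheet (0.09 to 0.15 kg) standing upright on its fork on the worktop. z up, x to the fork's open end. The grip: upright red block, 36 (x) by 16 (y) by 42 mm, straight above the fork's centre; pinch its 16 mm. This point is 65 mm above the fork's underside. Top arm below the grip: 41 to 44 mm up, no wider than the grip
- lifter_fork (a point): centre of the lifter's fork at its upper face, 3 mm above its underside, 62 mm below lifter_grip, same axes. Two tines along x, inner edges at y = +-20, outer at +-26 mm; the 40 mm slot ends at x = -20.2 and is open at +x. The lifter's upright back (30 mm wide) has its inner face at x = -30.2 mm; 38 mm are free between fork and top arm
- lifter_tips (a point): midway between the two tine tips of the lifter, at their very end (25.2 mm ahead of lifter_fork) and top. The last 3 mm of each tine are an upturned lip 2.5 mm high, so the tips are 5.5 mm tall from the fork's underside
- cap: copper-coloured snuffer cap, 19 mm tall, 51 mm across, flange at its bottom 58 mm across, 4 mm thick; 0.06 to 0.11 kg. Origin: centre of the flange's underside, z up. Sprung tongues and a sticky seal: it yields slowly to a steady pull of 8 to 13 N and is off after about 5 mm; pulled faster it holds harder; 18 N is too much. In the lifter it lies on the tines between back and lips, 1.2 mm play
- burner_deck (a point): centre of the burner's flat round deck (steel drum 90 mm across, locked in the stand), 45 mm above the stand's origin. The neck, 38 mm across and 23 mm tall, rises from it under the cap; the seated cap's flange hangs 7.2 mm above the deck, so tips 5.5 mm tall pass with 1.7 mm to spare. The burner should get no push over 20 N
- stand: stainless burner stand on a round board (250 mm across, top 10 to 18 mm above the worktop), fixed. Origin: centre of its underside on the board's top, z up. Three uprights, 8 mm thick, 116 mm tall, 102 mm from the axis at 0 and +-120 degrees from its +x, pot rests reaching in to 74 mm. Its -x side is open: bring the lifter in from there, fork pointing along the stand's +x
- slate: dark square slate plate, 130 by 130 by 8 mm, fixed flat on the worktop. Origin: centre of its underside; its top is 8 mm higher.
- fork_cup: white ceramic cup, 76 mm across and 100 mm tall, with six coloured plastic-handled fondue forks, 210 mm tall in all; loose. Origin: centre of its underside. Leave alone.
- bowl_a: white ceramic dipping bowl, 96 mm across, 42 mm tall, loose on the wooden turntable (220 mm across, 28 mm tall). Origin: centre of its underside. Leave alone.
- bowl_b: the other dipping bowl on the turntable, just like bowl_a. Leave alone.
Mind the look-alikes: they are no part of the job. Several things look just like the part that bears lifter_grip: the one meant starts farthest to the robot's right.

How it is judged (in metres and radians):
On the way, in this order (a step that is already met when the one before it is completed fails the run):
1. the fork is hooked under the flange of the cap, the cap still seated on the burner (z of lifter_fork in the frame of cap between -0.0055 and 0.002 m and horizontal distance between lifter_fork and cap below 0.004 m and z of cap in the frame of stand below 0.0545 m), for 0.1 s.
2. the cap has popped off and rides level in the lifter, clear above the burner (z of cap in the frame of stand above 0.085 m and horizontal distance between lifter_fork and cap below 0.006 m and distance between lifter_fork and cap below 0.008 m and angle between cap's own z axis and vertical below 0.2 rad), for 0.2 s.
At the end, for the whole second after the job is handed in: The lifter stands upright (within 0.1 rad) on the slate, its fork within 30 mm of the slate's centre, with the cap riding level in the fork (within 0.15 rad, centred within 8 mm), everything released and at rest (z of lifter_fork in the frame of slate below 0.014 m and horizontal distance between lifter_fork and slate below 0.03 m and angle between lifter_grip's own z axis and vertical below 0.1 rad and angle between cap's own z axis and vertical below 0.15 rad and distance between lifter_fork and cap below 0.008 m and linear speed of cap below 0.02 m/s); the robot touches nothing.
It fails at once if the lifter presses on the burner or its stand with more than 20 N (contact force between lifter and stand above 20 N).
It fails at once if the lifter loads the cap with more than 18 N (contact force between lifter and cap above 18 N).
It fails at once if the gripper or arm touches the cap, or pushes on the burner or its stand with more than 5 N (contact force between any of the fingers, the arm and cap above 0.5 N or contact force between any of the fingers, the arm and stand above 5 N).
It fails at once if the cap is levered crooked or tipped (leans more than 0.3 rad), or the lifter is dropped with it from more than 10 mm above the slate (angle between cap's own z axis and vertical above 0.3 rad or (horizontal distance between cap and stand above 0.06 m and z of lifter_fork in the frame of slate above 0.021 m and contact force between the fingers and lifter below 0.2 N)).
It fails at once if the fork cup or a bowl is pushed more than 20 mm from its place (distance of any of fork_cup, bowl_a, bowl_b from where it was at the start of the episode above 0.02 m).
It also fails if it takes over 72 s, if anything falls off the work surface, if the arm or the gripper's body presses on something with over 40 N, if the wrist force passes 120 N, or if a joint passes its speed limit or range.

ROBOT

A 6-joint arm with a two-finger parallel gripper is mounted at the origin on the work surface. World frame = base frame: x ahead of the robot, y to its left, z up, the work surface at z = 0. Lengths are in m, angles in degrees, forces in N, time in s.
With the tool pointing down it reaches from about 0.275 to 0.85 m from the base axis. Payload 19 kg.
Tool frame: the origin (TCP) lies between the finger pads; the fingertips stand ahead of it and the grasp point (between the pads) lies 5 mm behind it (ctrl.tips_ahead is the z of the fingertips in the tool frame, in m); z points along the fingers, y is the direction in which the jaws open and shut (so a half turn about z gives the same grasp; the last joint's range is limited). The gripper opens to 85 mm and grips with 20 to 120 N. Pads are 22 mm wide; open, the fingers measure 114 mm over their backs; the gripper's body (76 mm by 85 mm) begins 54 mm behind the grasp point. The pads swing forward as they close: fully open they stand 13 mm farther back than shut.
Start: joints at [67.38, 8.623, 82.357, -0, 89.026, -7.678], TCP at [0.148, 0.556, 0.245] pointing down, gripper open.
Joint ranges: [-160.23, 160.23], [-39.13, 120.54], [6.94, 153.29], [-79.49, 259.48], [9.18, 160.14], [-161.06, 161.06]. Speed limits (degrees/s): [108.29, 108.29, 127.2, 172.46, 172.46, 172.46].

INTERFACE

Orientations are given as [roll, pitch, yaw] about the fixed x, y, z axes, in that order (R = Rz(yaw) Ry(pitch) Rx(roll)).
In Python, from workcell import ctrl gives the robot as it stands.
- The arm moves only by the tool move_arm, never from a script. Its argument "moves" is a list that holds one entry, the list of rows, each a list of 6 numbers: the shift along the tool's x, y, z in m, then the turn, a rotation vector about the tool's x, y, z in rad. In form: [[[dx, dy, dz, ax, ay, az], ...]]. A call has 1 to 5 rows; each row is the pose to reach, as a shift and turn from the pose measured when the call began, along the tool's axes at that moment; what a row does not reach only later rows make up. A row lasts 1/8 s, in which the tool goes at most 62.5 mm and 10.7 degrees, less where a joint would pass 70% of its speed; a pose out of reach is approached as far as the arm can. A call with a gripper value outside its range is refused whole. "hand" is the finger opening in m, from 0 to 0.0854, set as the call begins (left out, the last holds). The fingers move at their own pace and stop on an object; "newtons" is the grip in N (left out, the last holds). Time passes only in rows, so rows that repeat a pose let the fingers close. It gives the time, the measured TCP pose, the force and the opening at its end, in the units of the state.
- ctrl.sense(): the state, without advancing time (a new reading comes with each control period).
- ctrl.grab_frame(name): name is "side" or "top" or "wrist"; returns (picture, depth): 420x560x3 uint8, red, green, blue; 420x560 float32, m along the optical axis (not along the pixel's ray), 0 where there is no reading.
- ctrl.camera_info(name): a dict with "fx", "fy", "cx", "cy" (pixels), "R" (3x3) and "t" (3): a world point X has camera coordinates R X + t; the wrist camera has in their place "hand_eye" (4x4, takes a point from camera to tool coordinates, whose origin is the TCP and whose axes are the flange's). Camera axes: x right, y down, z forward; pixel columns grow to the right and rows downward; lengths in m; the calibration is good to about 2 mm. A picture is of the moment at which its call begins: read the wrist's pose just before it. camera_info takes no time and is no camera call.
- ctrl.close_job(): hands the job in, once; it reports no verdict.
The state is a dict: "t": time; "qpos": joint angles; "joint_velocities": joint speeds; "effort": joint torques, N m; "tool_pos": TCP position; "tcp_rot": TCP orientation; "ft_force": force on the tool from outside, world axes, zero at the start; "wrist_torque": the same for the moment, N m; "opening": finger opening in m.
Only numpy, scipy, OpenCV 4.12 (cv2) and the standard library are available. Lean on these libraries where they do the work, as an engineer would, in place of code of your own. Each camera call takes 0.05 s, during which the arm holds its last target.

## Working session

There is one attempt and no reset: what is moved stays moved. The work goes in short steps, Python scripts to look and compute and a tool call to move; the robot and the scene stay as the last step left them, time stands still between calls to the robot, and variables do not carry over. Pictures are saved under pics/ and viewed, and the job is handed in when it is done.

Besides the shell and the picture viewer there is one more tool, called after "Request:" as name([rows], argument=value, ...), one row to a line, values as JSON. move_arm: Moves the arm, as the interface text tells. Its arguments: {"type":"object","properties":{"moves":{"type":"array","items":{"type":"array","items":{"type":"array","items":{"type":"number"}}}},"hand":{"type":"number"},"newtons":{"type":"number"}},"required":["moves"]}

```bash
ls; mkdir -p pics; python3 - <<'E'
from workcell import ctrl
import cv2,numpy as np
s=ctrl.sense();print(s); print(ctrl.tips_ahead)
for n in ["side","top","wrist"]:
    p,d=ctrl.grab_frame(n); cv2.imwrite(f"pics/{n}0.png",p[:,:,::-1]); np.save(f"pics/{n}0d.npy",d); np.save(f"pics/{n}0p.npy",p)
    print(n,ctrl.camera_info(n))
E
```

```text
pics
{'t': 0.0, 'qpos': array([ 6.73804313e+01,  8.64939431e+00,  8.23917204e+01, -5.57669748e-04,
        8.90264541e+01, -7.67837666e+00]), 'joint_velocities': array([ 0.08925511,  0.10738686,  0.06033707, -0.03581092, -0.0176519 ,
        0.07349713]), 'effort': array([-3.12460979e-03, -7.13050890e+01, -5.70893991e+01, -1.60586678e-04,
        8.57659470e-03,  2.74874446e-05]), 'tool_pos': array([0.14819248, 0.55534181, 0.24470209]), 'tcp_rot': array([-1.79932963e+02, -8.47543149e-03,  1.65058813e+02]), 'ft_force': array([ 0.44447706, -0.08315767,  0.00397198]), 'wrist_torque': array([-0.01783533, -0.05668701, -0.02921672]), 'opening': 0.08529031506771746}
0.014
side {'fx': 414.0853867674409, 'fy': 414.0853867674409, 'cx': 279.6068473920639, 'cy': 209.96596745896798, 'R': array([[ 0.77775528, -0.62850294, -0.00898761],
       [-0.35391423, -0.42605301, -0.83260048],
       [ 0.51946265,  0.65074026, -0.55380111]]), 't': array([-0.43267077,  0.22778259,  0.9878381 ])}
top {'fx': 454.71620287078315, 'fy': 454.71620287078315, 'cx': 275.16991236102496, 'cy': 215.43729012224534, 'R': array([[ 0.0101992 , -0.99987282, -0.01226017],
       [-0.98385125, -0.00784317, -0.17881611],
       [ 0.17869721,  0.01388596, -0.98380612]]), 't': array([-0.0570279 ,  0.55025066,  1.16968857])}
wrist {'fx': 373.9177778610767, 'fy': 373.9177778610767, 'cx': 282.19913805243164, 'cy': 207.9331516167836, 'hand_eye': array([[ 1.28312150e-03, -9.51691141e-01, -3.07054273e-01,
         7.97155704e-02],
       [ 9.99999029e-01,  1.05440063e-03,  9.10772261e-04,
         4.16885398e-04],
       [-5.43015672e-04, -3.07055144e-01,  9.51691570e-01,
        -1.28849474e-01],
       [ 0.00000000e+00,  0.00000000e+00,  0.00000000e+00,
         1.00000000e+00]])}
```

View pics/side0.png

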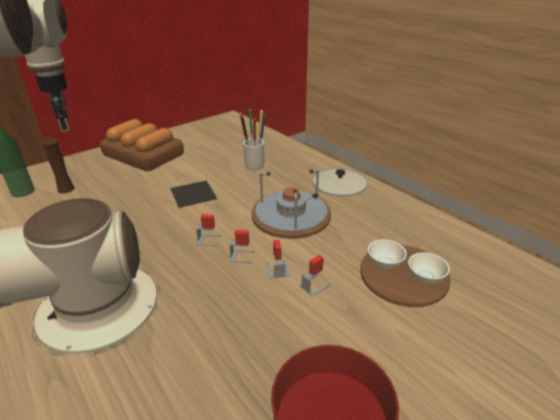

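View pics/top0.png

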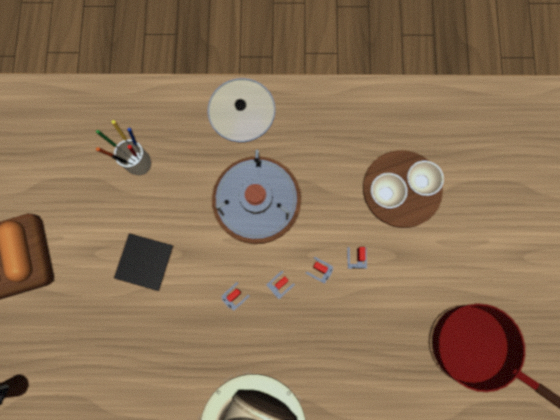

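View pics/wrist0.png

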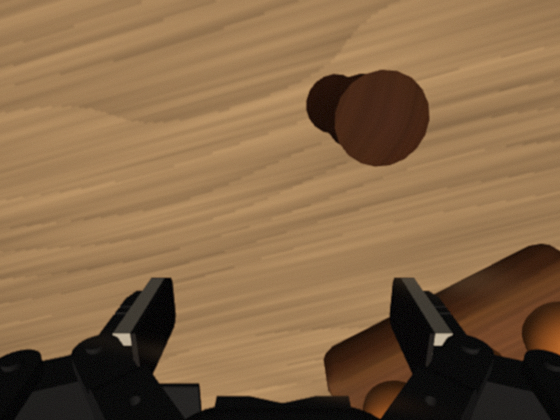

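```bash
cat > h.py <<'E'
from workcell import ctrl
import cv2,numpy as np
from scipy.spatial.transform import Rotation as Ro
def pose(s=None):
    s=s or ctrl.sense(); T=np.eye(4); T[:3,:3]=Ro.from_euler('xyz',s['tcp_rot'],degrees=True).as_matrix(); T[:3,3]=s['tool_pos']; return T
def camT(n,s=None):
    c=ctrl.camera_info(n)
    if n=='wrist': T=pose(s)@c['hand_eye']
    else:
        T=np.eye(4);T[:3,:3]=c['R'].T;T[:3,3]=-c['R'].T@c['t']
    return c,T
def cloud(n,d,s=None):
    c,T=camT(n,s); v,u=np.mgrid[:420,:560]
    P=np.stack([(u-c['cx'])/c['fx']*d,(v-c['cy'])/c['fy']*d,d],-1)@T[:3,:3].T+T[:3,3]
    P[d<=0]=np.nan; return P
def ray(n,u,v,z,s=None):
    c,T=camT(n,s); r=T[:3,:3]@np.array([(u-c['cx'])/c['fx'],(v-c['cy'])/c['fy'],1]); o=T[:3,3]
    return o+r*(z-o[2])/r[2]
def proj(n,X,s=None):
    c,T=camT(n,s); p=T[:3,:3].T@(np.asarray(X)-T[:3,3]); return c['cx']+c['fx']*p[0]/p[2],c['cy']+c['fy']*p[1]/p[2]
def snap(n,f):
    s=ctrl.sense(); p,d=ctrl.grab_frame(n); cv2.imwrite(f"pics/{f}.png",p[:,:,::-1]); np.save(f"pics/{f}d.npy",d);np.save(f"pics/{f}p.npy",p); return s,p,d
E
python3 - <<'E'
from h import *
for n in ['top','side']:
    p=np.load(f'pics/{n}0p.npy'); d=np.load(f'pics/{n}0d.npy'); P=cloud(n,d)
    hsv=cv2.cvtColor(p,cv2.COLOR_RGB2HSV)
    m=((hsv[...,1]>170)&((hsv[...,0]<8)|(hsv[...,0]>172))&(hsv[...,2]>120)).astype(np.uint8)
    k,l,st,ce=cv2.connectedComponentsWithStats(m)
    for i in range(1,k):
        if 20<st[i][4]<1500:
            q=P[l==i]; print(n,ce[i].round(1),st[i][4],np.nanmean(q,0).round(4),np.nanmin(q,0).round(3),np.nanmax(q,0).round(3), cv2.minAreaRect(np.argwhere(l==i)[:,::-1].astype(np.float32)))
p=np.load('pics/top0p.npy')
a=cv2.resize(p[150:310,100:400],None,fx=2.66,fy=2.66,interpolation=cv2.INTER_CUBIC);cv2.imwrite('pics/topz.png',a[:,:,::-1])
p=np.load('pics/side0p.npy')
a=cv2.resize(p[150:310,190:380],None,fx=3.5,fy=3.5,interpolation=cv2.INTER_CUBIC);cv2.imwrite('pics/sidez.png',a[:,:,::-1])
E
```

```text
top [361.2 253.2] 65 [ 0.4479 -0.2733  0.0855] [ 0.43  -0.28   0.076] [ 0.464 -0.268  0.09 ] ((361.5, 253.5), (13.0, 5.0), 90.0)
top [319.8 267.2] 72 [ 0.4114 -0.1675  0.0853] [ 0.4   -0.183  0.079] [ 0.422 -0.153  0.092] ((319.7940979003906, 267.17645263671875), (12.519396781921387, 5.65945291519165), 30.963754653930664)
top [281.3 282.2] 64 [ 0.3724 -0.0698  0.0861] [ 0.36  -0.084  0.08 ] [ 0.385 -0.056  0.09 ] ((281.2500305175781, 282.2500305175781), (4.949747085571289, 11.31370735168457), 45.0)
top [233.5 294.6] 78 [0.3402 0.0505 0.0862] [0.327 0.037 0.083] [0.354 0.064 0.093] ((233.5, 294.5), (5.656853675842285, 12.727920532226562), 45.0)
side [207.1 220.5] 122 [0.3351 0.046  0.0724] [0.324 0.032 0.049] [0.348 0.059 0.09 ] ((207.0, 221.0), (12.0, 10.0), 90.0)
side [241.4 236.1] 138 [ 0.3669 -0.0756  0.0737] [ 0.356 -0.087  0.052] [ 0.382 -0.061  0.09 ] ((241.5, 236.5), (13.0, 11.0), 90.0)
side [276.9 247.9] 78 [ 0.4047 -0.178   0.0783] [ 0.397 -0.188  0.051] [ 0.418 -0.158  0.09 ] ((276.5, 249.0), (18.0, 5.0), 90.0)
side [315.9 260.9] 83 [ 0.4422 -0.2806  0.0832] [ 0.428 -0.286  0.068] [ 0.46  -0.272  0.09 ] ((315.7500305175781, 260.7500305175781), (7.77817440032959, 12.727920532226562), 45.0)
```

View pics/topz.png

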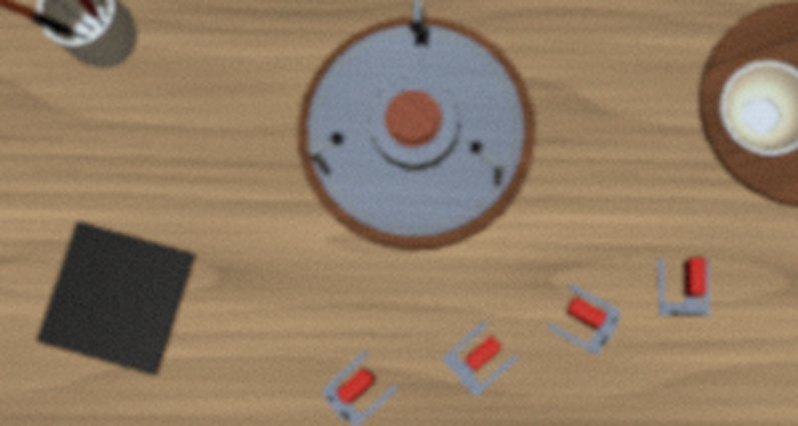

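View pics/sidez.png

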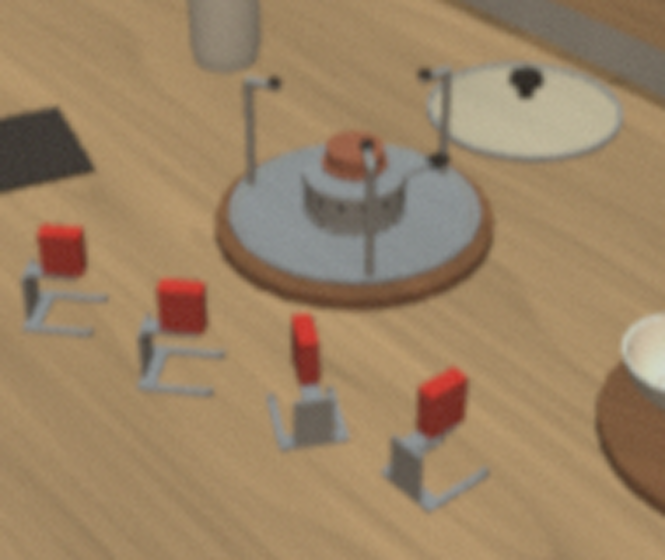

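```bash
python3 - <<'E'
from h import *
p=np.load('pics/top0p.npy'); d=np.load('pics/top0d.npy'); P=cloud('top',d)
hsv=cv2.cvtColor(p,cv2.COLOR_RGB2HSV)
# cap
w=hsv[150:250,205:310]
m=((hsv[...,1]>100)&((hsv[...,0]<9)|(hsv[...,0]>172))).astype(np.uint8); 
k,l,st,ce=cv2.connectedComponentsWithStats(m)
for i in range(1,k):
    if abs(ce[i][0]-255)<8 and abs(ce[i][1]-195)<12 and st[i][4]>50:
        q=P[l==i]; print('cap',ce[i],st[i],np.nanmedian(q,0)); 
        for z in (.085,.09): print(z,ray('top',*ce[i],z))
# board: z of region
for (u,v) in [(230,220),(280,180),(256,235),(232,180)]: print('disc',P[v,u])
print('wood',P[260,260])
# steel disc contour mask
Z=P[...,2]
m2=((Z>0.006)&(Z<0.03)).astype(np.uint8); m2[:150]=0;m2[250:]=0;m2[:,:205]=0;m2[:,310:]=0
c=max(cv2.findContours(m2,0,1)[0],key=cv2.contourArea); h=cv2.convexHull(c); e=cv2.fitEllipse(h); print(e, ray('top',*e[0],.012))
X=P[m2>0]; print(np.nanpercentile(X,[1,50,99],axis=0))
# uprights
m3=(Z>0.10)&(Z<.16); m3[:150]=0;m3[250:]=0;m3[:,:205]=0;m3[:,310:]=0
k,l,st,ce=cv2.connectedComponentsWithStats(m3.astype(np.uint8))
for i in range(1,k): print('up',ce[i],st[i][4],np.nanmedian(P[l==i],0))
# slate
m4=((hsv[...,2]<75)).astype(np.uint8); m4[:225]=0;m4[300:]=0;m4[:,:105]=0;m4[:,185:]=0
c=max(cv2.findContours(m4,0,1)[0],key=cv2.contourArea); r=cv2.minAreaRect(c);print('slate',r,ray('top',*r[0],.008)); b=cv2.boxPoints(r);print([ray('top',*x,.008).round(3) for x in b])
E
```

```text
cap [254.76065574 194.03606557] [245 185  20  20 305] [0.60109288 0.00115217 0.08551563]
0.085 [0.60091318 0.0016261  0.085     ]
0.09 [0.59976148 0.00132281 0.09      ]
disc [0.542532   0.07235936 0.01889723]
disc [ 0.65686052 -0.06403219  0.01853437]
disc [5.01974001e-01 3.19656113e-04 1.61109175e-02]
disc [0.65467515 0.06944262 0.02329868]
wood [ 4.35144216e-01 -1.09705977e-02 -2.04389268e-04]
((256.3358459472656, 199.57667541503906), (87.51583099365234, 89.35685729980469), 80.35841369628906) [0.60195477 0.00137959 0.012     ]
[[ 4.85573491e-01 -1.17198180e-01  7.80057227e-03]
 [ 5.95398008e-01  1.10377775e-04  1.90266069e-02]
 [ 7.20565534e-01  1.19420172e-01  2.61059048e-02]]
up [256.48888889 156.42222222] 45 [ 0.68797213 -0.00483291  0.13130556]
up [222.24137931 204.46551724] 58 [0.56370544 0.08084709 0.13022456]
up [282.69090909 208.07272727] 55 [ 0.55516025 -0.07258652  0.13084752]
slate ((143.2748565673828, 261.56475830078125), (45.74043273925781, 47.94948959350586), 17.650123596191406) [0.42727081 0.30765398 0.008     ]
[array([0.383, 0.384, 0.008]), array([0.509, 0.353, 0.008]), array([0.472, 0.23 , 0.008]), array([0.347, 0.263, 0.008])]
```

Request:
move_arm([
  [[-0.052, -0.03, 0, 0, 0, 0.18], [-0.104, -0.061, 0, 0, 0, 0.36], [-0.156, -0.091, 0, 0, 0, 0.54], [-0.208, -0.121, 0, 0, 0, 0.72], [-0.26, -0.152, 0, 0, 0, 0.9]],
])

```text
t: 0.78
tool_pos: [0.3612, 0.3399, 0.2449]
tcp_rot: [-180.0, 0.0, 113.2]
ft_force: [1.0, 1.1, 0.3]
opening: 0.0853
```

```bash
cat > go.py <<'E'
import sys
from h import *
# python go.py x y z yaw : print tool-frame delta from measured pose to target (roll 180)
T=pose(); x,y,z,yaw=map(float,sys.argv[1:5])
G=Ro.from_euler('xyz',[180,0,yaw],degrees=True).as_matrix()
print('pose',T[:3,3].round(4),ctrl.sense()['tcp_rot'].round(2),'t',round(ctrl.sense()['t'],2),'q',ctrl.sense()['qpos'].round(0))
print('d',(T[:3,:3].T@(np.array([x,y,z])-T[:3,3])).round(4),'rv',Ro.from_matrix(T[:3,:3].T@G).as_rotvec().round(4))
E
python3 go.py .446 -.274 .22 0
```

```text
pose [0.3612 0.3399 0.2449] [-1.7997e+02  3.0000e-02  1.1316e+02] t 0.78 q [34. -1. 92. -0. 88. 11.]
d [-0.5978 -0.1635  0.0253] rv [2.0000e-04 9.0000e-04 1.9751e+00]
```

Request:
move_arm([
  [[-0.053, -0.0145, 0, 0, 0, 0.18], [-0.106, -0.029, 0, 0, 0, 0.36], [-0.159, -0.0435, 0, 0, 0, 0.54], [-0.212, -0.058, 0, 0, 0, 0.72], [-0.265, -0.0725, 0, 0, 0, 0.9]],
])

```text
t: 1.4
tool_pos: [0.3986, 0.0661, 0.2452]
tcp_rot: [180.0, 0.0, 61.3]
ft_force: [1.2, 1.2, 0.4]
opening: 0.0854
```

```bash
python3 go.py .446 -.274 .22 0
```

```text
pose [0.3986 0.0661 0.2452] [1.7997e+02 3.0000e-02 6.1270e+01] t 1.4 q [ -2. -12. 103.  -0.  90.  27.]
d [-0.2754  0.2051  0.0254] rv [7.0000e-04 3.0000e-04 1.0693e+00]
```

Request:
move_arm([
  [[-0.046, 0.034, 0.005, 0, 0, 0.18], [-0.092, 0.068, 0.01, 0, 0, 0.36], [-0.138, 0.103, 0.015, 0, 0, 0.54], [-0.184, 0.137, 0.02, 0, 0, 0.72], [-0.23, 0.171, 0.025, 0, 0, 0.9]],
])

```text
t: 2.02
tool_pos: [0.4378, -0.2199, 0.2202]
tcp_rot: [180.0, -0.0, 9.3]
ft_force: [0.3, 0.4, 0.2]
opening: 0.0855
```

```bash
python3 go.py .446 -.274 .22 0
```

```text
pose [ 0.4378 -0.2199  0.2202] [ 1.7995e+02 -1.0000e-02  9.3400e+00] t 2.02 q [-36.  -1.  96.  -0.  85.  45.]
d [-0.0007  0.0548  0.0002] rv [ 0.0008 -0.0003  0.163 ]
```

Request:
move_arm([
  [[-0.0007, 0.0548, 0.0, 0, 0, 0.163], [-0.0007, 0.0548, 0.0, 0, 0, 0.163], [-0.0007, 0.0548, 0.0, 0, 0, 0.163]],
])

```text
t: 2.4
tool_pos: [0.4458, -0.2738, 0.2199]
tcp_rot: [-180.0, 0.0, 0.0]
ft_force: [-0.1, 0.6, -0.8]
opening: 0.0852
```

```bash
python3 - <<'E'
from h import *
s,p,d=snap('wrist','w1'); print(s['tool_pos'],s['tcp_rot'])
P=cloud('wrist',d,s); hsv=cv2.cvtColor(p,cv2.COLOR_RGB2HSV)
m=((hsv[...,1]>170)&((hsv[...,0]<8)|(hsv[...,0]>172))&(hsv[...,2]>80)).astype(np.uint8)
k,l,st,ce=cv2.connectedComponentsWithStats(m)
for i in range(1,k):
    if st[i][4]>100:
        q=P[l==i]; print(ce[i],st[i],np.nanpercentile(q,[2,50,98],axis=0).round(4).tolist())
        t=(l==i)&(P[...,2]>.082); c=cv2.minAreaRect(np.argwhere(t)[:,::-1].astype(np.float32)); print(c,[ray('wrist',*b,.086,s).round(4)[:2] for b in cv2.boxPoints(c)])
E
```

```text
[ 0.44579687 -0.27375458  0.21986365] [-1.79996925e+02  1.37480833e-02  3.19794328e-02]
[285.89121339 196.78556485] [276 174  21  47 956] [[0.4301, -0.2831, 0.0838], [0.4475, -0.2758, 0.0859], [0.4635, -0.2685, 0.0874]]
((285.9999694824219, 196.99998474121094), (45.99999237060547, 19.999996185302734), 90.0) [array([ 0.4644, -0.2686]), array([ 0.4644, -0.2829]), array([ 0.4294, -0.2834]), array([ 0.4293, -0.2684])]
[147.06050605 242.52915292] [123 223  49  37 909] [[0.3708, -0.1861, 0.0006], [0.4107, -0.1698, 0.0859], [0.4228, -0.1362, 0.0876]]
((147.30001831054688, 242.4000244140625), (48.29906463623047, 19.230182647705078), 26.56505012512207) [array([ 0.4128, -0.1509]), array([ 0.4267, -0.1591]), array([ 0.4092, -0.1899]), array([ 0.3947, -0.182 ])]
[ 28.47761194 288.6119403 ] [  9 270  40  38 804] [[0.3551, -0.0855, 0.0793], [0.3709, -0.0717, 0.0861], [0.385, -0.0551, 0.0876]]
((27.999996185302734, 288.5000305175781), (20.50609588623047, 38.890872955322266), 45.0) [array([ 0.3652, -0.0532]), array([ 0.3896, -0.0801]), array([ 0.377, -0.089]), array([ 0.3519, -0.0619])]
```

View pics/w1.png

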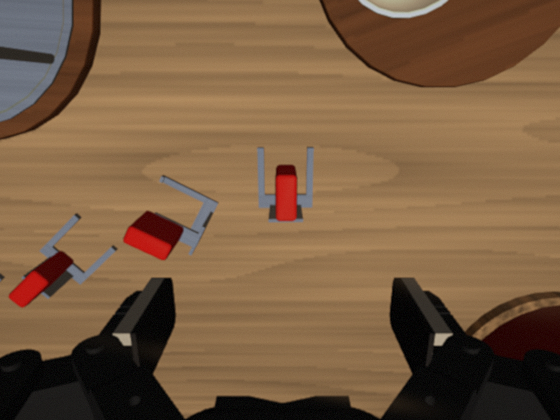

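Request:
move_arm([
  [[0.001, 0.002, 0.05, 0, 0, 0], [0.001, 0.002, 0.1, 0, 0, 0], [0.001, 0.002, 0.14, 0, 0, 0], [0.001, 0.002, 0.157, 0, 0, 0], [0.001, 0.002, 0.158, 0, 0, 0]],
], hand=0.05)

```text
t: 3.08
tool_pos: [0.447, -0.2748, 0.0623]
tcp_rot: [-180.0, 0.0, 0.1]
ft_force: [0.3, 0.7, 0.1]
opening: 0.0499
```

```bash
python3 go.py .4468 -.2758 .062 0;python3 - <<'E'
from h import *
snap('wrist','w2');snap('side','s2')
E
```

```text
pose [ 0.447  -0.2748  0.0623] [-1.8e+02  1.0e-02  1.4e-01] t 3.08 q [-40.  10. 102.  -0.  67.  50.]
d [-0.0002  0.001   0.0003] rv [-0.      0.0002  0.0025]
```

View pics/w2.png

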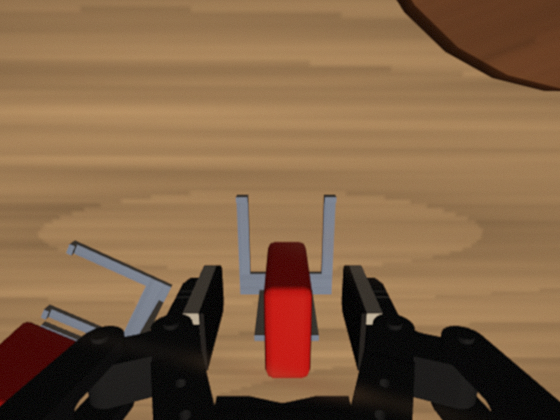

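Request:
move_arm([
  [[0, 0.0015, 0, 0, 0, 0], [0, 0.0015, 0, 0, 0, 0], [0, 0.0015, 0, 0, 0, 0], [0, 0.0015, 0, 0, 0, 0], [0, 0.0015, 0, 0, 0, 0]],
], hand=0.0, newtons=80)

```text
t: 3.8
tool_pos: [0.4481, -0.2775, 0.0647]
tcp_rot: [179.8, -0.2, 0.1]
ft_force: [-0.3, 0.2, 8.1]
opening: 0.0149
```

```bash
python3 go.py .4468 -.2758 .2 0;python3 - <<'E'
from h import *
print(ctrl.sense()['opening'],ctrl.sense()['ft_force'])
snap('wrist','w3')
E
```

```text
pose [ 0.4481 -0.2775  0.0647] [ 1.7984e+02 -1.8000e-01  1.1000e-01] t 3.8 q [-40.  10. 102.  -0.  67.  50.]
d [-0.0009 -0.0013 -0.1353] rv [ 0.0028 -0.0031  0.002 ]
0.014866915138181816 [-0.33600812  0.1678674   8.08930273]
```

View pics/w3.png

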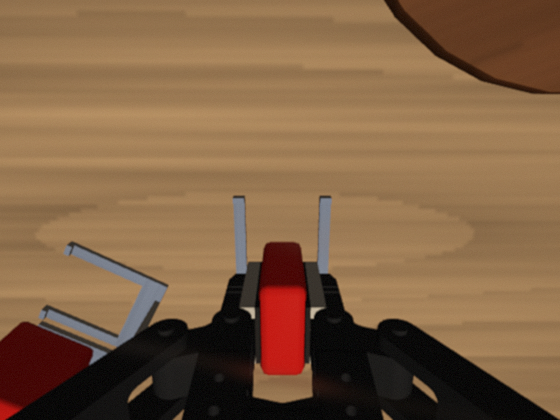

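Request:
move_arm([
  [[0, 0, -0.02, 0, 0, 0], [0, 0, -0.07, 0, 0, 0], [0, 0, -0.12, 0, 0, 0], [0, 0, -0.135, 0, 0, 0], [0, 0, -0.135, 0, 0, 0]],
])

```text
t: 4.47
tool_pos: [0.4478, -0.2772, 0.2001]
tcp_rot: [179.8, -0.2, 0.1]
ft_force: [0.5, -0.1, -2.8]
opening: 0.0148
```

```bash
python3 go.py .5 0 .2 0;python3 - <<'E'
from h import *
print(ctrl.sense()['opening'],ctrl.sense()['ft_force'],ctrl.sense()['wrist_torque'])
s,p,d=snap('wrist','w4')
P=cloud('wrist',d,s)
q=p.astype(int); 
T=np.linalg.inv(pose(s))
for r in (192,200,210,230,250):
    row=p[r,220:350].astype(int); mm=(np.abs(row[:,0]-row[:,2])<35)&(row.sum(1)>200); idx=np.flatnonzero(mm)+220; print(r,idx)
    for u in idx[[0,2,-3,-1]] if len(idx)>5 else []: print((T[:3,:3]@P[r,u]+T[:3,3]).round(4))
E
```

```text
pose [ 0.4478 -0.2772  0.2001] [ 1.7979e+02 -2.3000e-01  1.1000e-01] t 4.47 q [-40.   4.  93.  -0.  83.  50.]
d [ 0.0527 -0.2771 -0.0007] rv [ 0.0036 -0.0041  0.002 ]
0.014781704313985728 [ 0.47412902 -0.08319765 -2.77728364] [-0.07692978 -0.02710317 -0.00805702]
192 []
200 [232 233 234 235 236 237 238 239 240 241 242 243 244 319 320 321 322 323
 324 325 326 327 328 329 330 331]
[-0.0209 -0.0469  0.2003]
[ 0.0219 -0.0259  0.0582]
[0.0217 0.0239 0.0592]
[0.0219 0.0249 0.0586]
210 [233 234 235 236 237 238 239 240 241 242 243 244 319 320 321 322 323 324
 325 326 327 328 329 330]
[-0.0305 -0.0463  0.2003]
[ 0.0154 -0.026   0.0613]
[0.0155 0.0238 0.0612]
[0.0149 0.0251 0.0629]
230 [234 235 236 237 238 239 240 241 242 243 244 245 318 319 320 321 322 323
 324 325 326 327 328 329]
[-0.0497 -0.0459  0.1986]
[ 0.0034 -0.026   0.0626]
[0.0037 0.0238 0.062 ]
[0.004  0.0248 0.0612]
250 [235 236 237 238 239 240 241 242 243 244 245 318 319 320 321 322 323 324
 325 326 327 328]
[-0.0083 -0.0269  0.0619]
[-0.0077 -0.0256  0.0606]
[-0.0083  0.0238  0.0621]
[-0.0081  0.0248  0.0616]
```

View pics/w4.png

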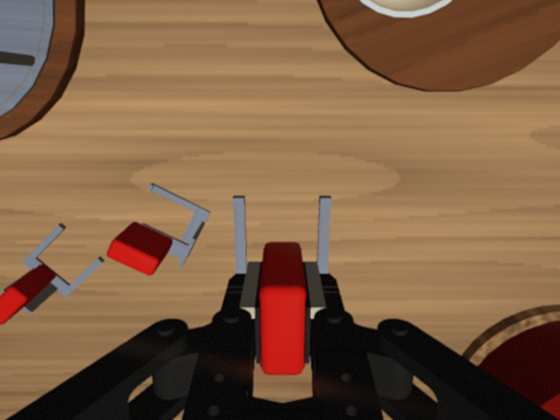

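Request:
move_arm([
  [[0.006, -0.055, 0, 0.0036, -0.0041, 0.002], [0.012, -0.11, 0, 0.0036, -0.0041, 0.002], [0.018, -0.165, 0, 0.0036, -0.0041, 0.002], [0.024, -0.22, 0, 0.0036, -0.0041, 0.002], [0.032, -0.273, 0, 0.0036, -0.0041, 0.002]],
])

```text
t: 5.15
tool_pos: [0.4782, -0.002, 0.1964]
tcp_rot: [-179.9, 0.2, -0.0]
ft_force: [1.1, -0.4, -1.2]
opening: 0.0146
```

```bash
python3 go.py .49 0.001 .17 0;python3 - <<'E'
from h import *
s,p,d=snap('wrist','w5')
E
```

```text
pose [ 0.4782 -0.002   0.1964] [-1.799e+02  2.400e-01 -1.000e-02] t 5.15 q [-10.  -2.  99.   0.  83.  80.]
d [ 0.0119 -0.003   0.0264] rv [-0.0018  0.0042 -0.0002]
```

View pics/w5.png

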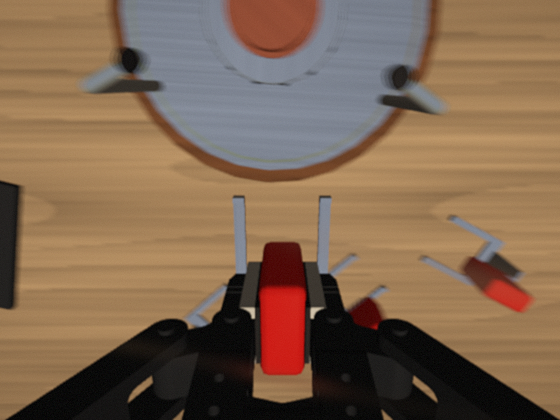

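Request:
move_arm([
  [[0.012, -0.003, 0.026, -0.0018, 0.0042, 0], [0.022, -0.003, 0.056, -0.0018, 0.0042, 0], [0.022, -0.003, 0.056, -0.0018, 0.0042, 0], [0.022, -0.003, 0.056, -0.0018, 0.0042, 0]],
])

```text
t: 5.7
tool_pos: [0.5001, 0.0061, 0.1406]
tcp_rot: [-179.9, 0.0, 0.1]
ft_force: [0.5, 0.2, -1.3]
opening: 0.0153
```

```bash
python3 go.py .52 0.001 .14 0;python3 - <<'E'
from h import *
s,p,d=snap('wrist','w6')
P=cloud('wrist',d,s)
hsv=cv2.cvtColor(p,cv2.COLOR_RGB2HSV)
m=((hsv[...,1]>100)&((hsv[...,0]<12)|(hsv[...,0]>172))&(P[...,2]>.05)).astype(np.uint8); m[240:]=0
k,l,st,ce=cv2.connectedComponentsWithStats(m)
for i in range(1,k):
    if st[i][4]>200:print(ce[i],st[i],np.nanpercentile(P[l==i],[2,50,98],axis=0).round(4))
E
```

```text
pose [0.5001 0.0061 0.1406] [-1.7986e+02  2.0000e-02  1.1000e-01] t 5.7 q [ -8.   3. 101.   0.  76.  82.]
d [0.0199 0.0052 0.0006] rv [-0.0025  0.0003  0.0019]
[292.96708496  43.06891586] [ 234    0  119   98 9722] [[ 0.5762 -0.0224  0.07  ]
 [ 0.5976  0.0023  0.0856]
 [ 0.6139  0.028   0.0871]]
```

View pics/w6.png

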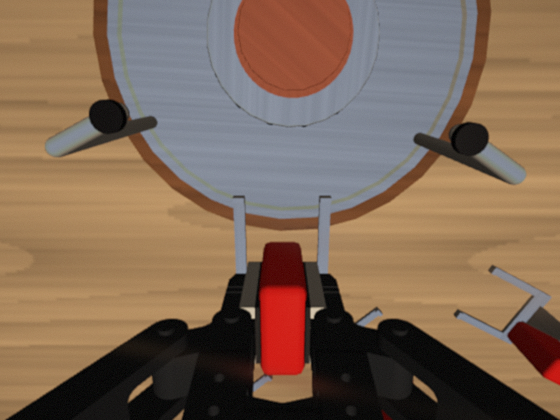

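Request:
move_arm([
  [[0.012, 0.002, 0.0, -0.0025, 0, -0.002], [0.025, 0.004, 0, -0.0025, 0, -0.002], [0.038, 0.004, 0, -0.0025, 0, -0.002], [0.038, 0.004, 0, -0.0025, 0, -0.002]],
])

```text
t: 6.25
tool_pos: [0.5392, 0.0021, 0.1409]
tcp_rot: [180.0, -0.0, 0.2]
ft_force: [0.8, -0.6, -1.3]
opening: 0.0149
```

```bash
cat > meas.py <<'E'
import sys
from h import *
def meas(f):
    s,p,d=snap('wrist',f)
    P=cloud('wrist',d,s); T=np.linalg.inv(pose(s)); c=ctrl.camera_info('wrist'); 
    hsv=cv2.cvtColor(p,cv2.COLOR_RGB2HSV)
    m=((hsv[...,1]>90)&((hsv[...,0]<12)|(hsv[...,0]>172))).astype(np.uint8); m[240:]=0
    k,l,st,ce=cv2.connectedComponentsWithStats(m); i=1+np.argmax(st[1:,4]); print('cap px',st[i]); mm=(l==i)
    for r in range(max(st[i][1],1),st[i][1]+st[i][3],12):
        ix=np.flatnonzero(mm[r]); print(r,ix[0],ix[-1],(ix[0]+ix[-1])/2,end=' | ')
    print()
    g=(hsv[...,1]<60)&(hsv[...,2]>90)
    for r in (204,215,230): 
        ix=np.flatnonzero(g[r,225:250])+225; jx=np.flatnonzero(g[r,312:338])+312
        print('tine row',r,ix[[0,-1]] if len(ix) else 0,jx[[0,-1]] if len(jx) else 0)
    print('pose',s['tool_pos'].round(4),s['tcp_rot'].round(2),s['ft_force'].round(2),s['t'])
    return s,p,d,mm
if __name__=='__main__': meas(sys.argv[1])
E
python3 meas.py w7;python3 go.py .54 0.0023 .14 0
```

```text
cap px [ 229   59  111  114 9979]
59 276 292 284.0 | 71 250 319 284.5 | 83 239 330 284.5 | 95 233 336 284.5 | 107 230 339 284.5 | 119 229 339 284.0 | 131 231 337 284.0 | 143 236 332 284.0 | 155 245 324 284.5 | 167 261 307 284.0 | 
tine row 204 [225 249] [312 337]
tine row 215 [225 249] [312 337]
tine row 230 [225 249] [312 337]
pose [0.5392 0.0021 0.1409] [ 1.8e+02 -3.0e-02  2.2e-01] [ 0.82 -0.58 -1.33] 6.25
pose [0.5385 0.0021 0.1408] [ 1.8e+02 -1.0e-02  2.2e-01] t 6.3 q [-8.  8. 96. -0. 77. 82.]
d [ 0.0015 -0.0001  0.0008] rv [ 0.     -0.0001  0.0039]
```

View pics/w7.png

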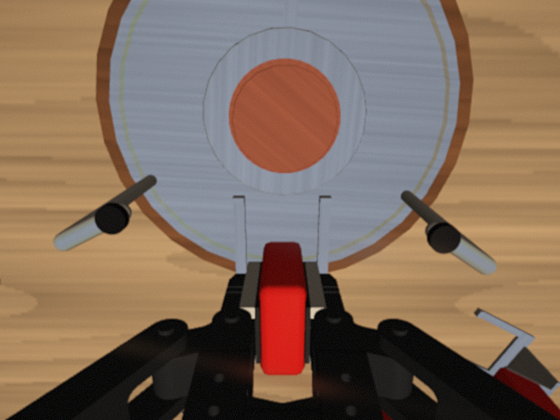

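```bash
cat > m2.py <<'E'
import sys
from h import *
def m2(f,snapit=True):
    if snapit: s,p,d=snap('wrist',f)
    P=cloud('wrist',d,s); T=np.linalg.inv(pose(s)); Q=P@T[:3,:3].T+T[:3,3]
    hsv=cv2.cvtColor(p,cv2.COLOR_RGB2HSV)
    m=((hsv[...,1]>90)&((hsv[...,0]<12)|(hsv[...,0]>172))); m[240:]=0
    top=m&(P[...,2]>np.nanpercentile(P[m][:,2],70)-.004)
    q=Q[top]; lo,hi=np.nanpercentile(q,[.5,99.5],axis=0)
    (cx,cy),r=cv2.minEnclosingCircle(max(cv2.findContours(top.astype(np.uint8),0,1)[0],key=cv2.contourArea))
    zt=np.nanmedian(P[top][:,2]); X=ray('wrist',cx,cy,zt,s); print('cap top z',zt,'tool ext',lo.round(4),hi.round(4),'mid',((lo+hi)/2).round(4),'px',(cx,cy,r),'tool',(T[:3,:3]@X+T[:3,3]).round(4),'world',X.round(4))
    g=cv2.cvtColor(p,cv2.COLOR_RGB2GRAY).astype(float)
    for rr in (205,220,235,250):
        gr=np.abs(np.diff(g[rr-2:rr+3].mean(0))); a=[]
        for lo_,hi_ in ((228,240),(240,252),(312,323),(324,336)): a.append(lo_+np.argmax(gr[lo_:hi_])+.5)
        print(rr,a,'mid in',(a[1]+a[2])/2,'out',(a[0]+a[3])/2)
    print('pose',s['tool_pos'].round(4),s['tcp_rot'].round(2),s['ft_force'].round(2),s['t'])
    return s,p,d,P,Q
if __name__=='__main__': m2(sys.argv[1])
E
python3 m2.py w8
```

```text
cap top z 0.08571421300193027 tool ext [ 0.0395 -0.0237  0.0533] [0.0882 0.0249 0.0573] mid [0.0638 0.0006 0.0553] px (284.5, 115.7803726196289, 54.06097412109375) tool [0.065  0.0004 0.0551] world [0.6035 0.002  0.0857]
205 [np.float64(232.5), np.float64(245.5), np.float64(319.5), np.float64(330.5)] mid in 282.5 out 281.5
220 [np.float64(236.5), np.float64(245.5), np.float64(319.5), np.float64(329.5)] mid in 282.5 out 283.0
235 [np.float64(236.5), np.float64(246.5), np.float64(318.5), np.float64(325.5)] mid in 282.5 out 281.0
250 [np.float64(234.5), np.float64(246.5), np.float64(318.5), np.float64(328.5)] mid in 282.5 out 281.5
pose [0.5385 0.0021 0.1408] [ 1.8e+02 -1.0e-02  2.2e-01] [ 0.09 -0.78 -0.94] 6.3
```

```bash
python3 - <<'E'
from h import *
for i in range(2): print(ctrl.camera_info('wrist'))
s=ctrl.sense(); a=ctrl.sense(); print(s['tool_pos'],a['tool_pos'],s['tcp_rot'],a['tcp_rot'])
X=ray('wrist',284.5,115.8,.0857,s); T=np.linalg.inv(pose(s)); print(T@np.append(X,1), proj('wrist',X,s))
E
```

```text
{'fx': 373.9177778610767, 'fy': 373.9177778610767, 'cx': 282.19913805243164, 'cy': 207.9331516167836, 'hand_eye': array([[ 1.28233529e-03, -9.51305100e-01, -3.08248217e-01,
         7.81893327e-02],
       [ 9.99998925e-01,  1.43886559e-03, -2.80508550e-04,
        -6.20324810e-04],
       [ 7.10376966e-04, -3.08247526e-01,  9.51305923e-01,
        -1.28849317e-01],
       [ 0.00000000e+00,  0.00000000e+00,  0.00000000e+00,
         1.00000000e+00]])}
{'fx': 373.9177778610767, 'fy': 373.9177778610767, 'cx': 282.19913805243164, 'cy': 207.9331516167836, 'hand_eye': array([[ 1.28233529e-03, -9.51305100e-01, -3.08248217e-01,
         7.81893327e-02],
       [ 9.99998925e-01,  1.43886559e-03, -2.80508550e-04,
        -6.20324810e-04],
       [ 7.10376966e-04, -3.08247526e-01,  9.51305923e-01,
        -1.28849317e-01],
       [ 0.00000000e+00,  0.00000000e+00,  0.00000000e+00,
         1.00000000e+00]])}
[0.5382067  0.00218084 0.14085451] [0.5382067  0.00218084 0.14085451] [ 1.79997146e+02 -6.48594721e-03  2.25921550e-01] [ 1.79997146e+02 -6.48594721e-03  2.25921550e-01]
[6.49626770e-02 3.68162920e-04 5.51618815e-02 1.00000000e+00] (np.float64(284.5), np.float64(115.79999999999995))
```

Request:
move_arm([
  [[0.004, 0.001, 0.004, 0, 0, 0], [0.008, 0.001, 0.008, 0, 0, 0], [0.008, 0.001, 0.012, 0, 0, 0], [0.008, 0.001, 0.013, 0, 0, 0], [0.008, 0.001, 0.013, 0, 0, 0]],
])

```text
t: 6.98
tool_pos: [0.5462, 0.0012, 0.1278]
tcp_rot: [180.0, -0.0, 0.2]
ft_force: [-0.7, -0.1, -2.0]
opening: 0.015
```

```bash
python3 m2.py w9; python3 - <<'E'
from h import *
s,p,d=snap('side','s9')
a=cv2.resize(p[150:270,220:380],None,fx=5,fy=5,interpolation=cv2.INTER_CUBIC);cv2.imwrite('pics/s9z.png',a[:,:,::-1])
E
```

```text
cap top z 0.08573579921238757 tool ext [ 0.0323 -0.0246  0.0404] [0.0806 0.0237 0.0448] mid [ 0.0564 -0.0004  0.0426] px (282.7836608886719, 134.8874969482422, 56.356632232666016) tool [ 0.0575 -0.0005  0.0421] world [0.6037 0.0019 0.0857]
205 [np.float64(235.5), np.float64(245.5), np.float64(319.5), np.float64(329.5)] mid in 282.5 out 282.5
220 [np.float64(233.5), np.float64(245.5), np.float64(317.5), np.float64(330.5)] mid in 281.5 out 282.0
235 [np.float64(237.5), np.float64(246.5), np.float64(318.5), np.float64(327.5)] mid in 282.5 out 282.5
250 [np.float64(232.5), np.float64(246.5), np.float64(316.5), np.float64(325.5)] mid in 281.5 out 279.0
pose [0.5462 0.0012 0.1278] [180.    -0.     0.23] [-0.66 -0.13 -2.03] 6.975
```

View pics/w9.png

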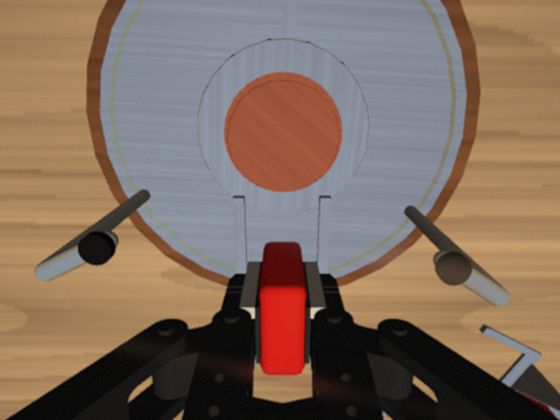

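View pics/s9z.png

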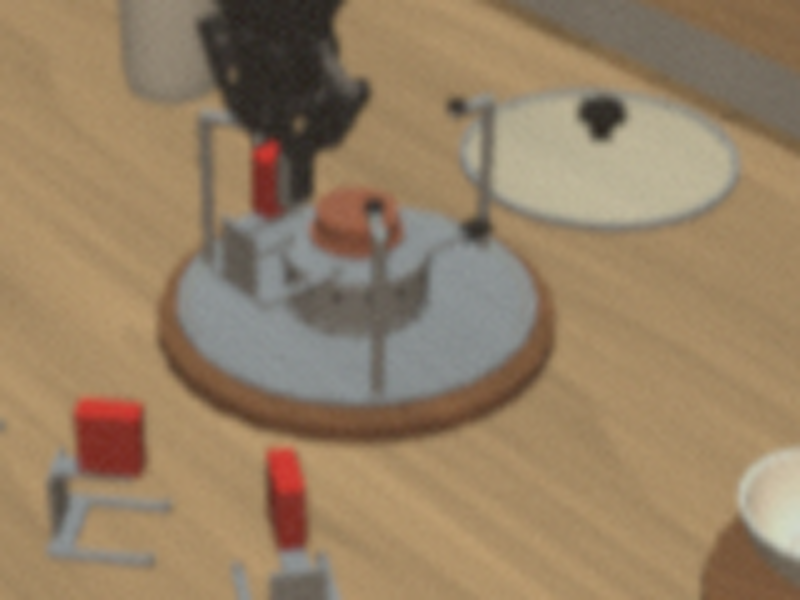

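Request:
move_arm([
  [[0, 0, 0.001, 0, 0, 0], [0, 0, 0.0015, 0, 0, 0], [0, 0, 0.002, 0, 0, 0], [0, 0, 0.002, 0, 0, 0], [0, 0, 0.002, 0, 0, 0]],
])

```text
t: 7.7
tool_pos: [0.5462, 0.0012, 0.126]
tcp_rot: [180.0, -0.0, 0.2]
ft_force: [-0.9, -0.2, -1.8]
opening: 0.0156
```

Request:
move_arm([
  [[0, 0, 0.0005, 0, 0, 0], [0, 0, 0.001, 0, 0, 0], [0, 0, 0.001, 0, 0, 0], [0, 0, 0.001, 0, 0, 0]],
])

```text
t: 8.2
tool_pos: [0.5462, 0.0012, 0.125]
tcp_rot: [180.0, -0.0, 0.2]
ft_force: [-0.2, 0.5, -0.9]
opening: 0.0152
```

Request:
move_arm([
  [[0, 0, 0.0005, 0, 0, 0], [0, 0, 0.001, 0, 0, 0], [0, 0, 0.001, 0, 0, 0], [0, 0, 0.001, 0, 0, 0]],
])

```text
t: 8.7
tool_pos: [0.5463, 0.0012, 0.1242]
tcp_rot: [180.0, -0.0, 0.2]
ft_force: [-1.4, 0.4, 2.6]
opening: 0.0148
```

Request:
move_arm([
  [[0, 0, -0.0009, 0, 0, 0], [0, 0, -0.0009, 0, 0, 0], [0, 0, -0.0009, 0, 0, 0], [0, 0, -0.0009, 0, 0, 0]],
])

```text
t: 9.2
tool_pos: [0.5463, 0.0013, 0.125]
tcp_rot: [180.0, -0.0, 0.2]
ft_force: [0.4, 0.1, -2.4]
opening: 0.0149
```

```bash
python3 m2.py w10
```

```text
cap top z 0.08570852427102615 tool ext [ 0.0321 -0.0246  0.0376] [0.0805 0.0237 0.0419] mid [ 0.0563 -0.0004  0.0397] px (283.0, 135.8760986328125, 57.19181442260742) tool [ 0.0574 -0.0004  0.0393] world [0.6037 0.0019 0.0857]
205 [np.float64(236.5), np.float64(245.5), np.float64(319.5), np.float64(325.5)] mid in 282.5 out 281.0
220 [np.float64(233.5), np.float64(245.5), np.float64(317.5), np.float64(332.5)] mid in 281.5 out 283.0
235 [np.float64(233.5), np.float64(246.5), np.float64(318.5), np.float64(329.5)] mid in 282.5 out 281.5
250 [np.float64(237.5), np.float64(246.5), np.float64(316.5), np.float64(327.5)] mid in 281.5 out 282.5
pose [0.5463 0.0013 0.125 ] [ 1.8e+02 -3.0e-02  2.3e-01] [ 0.37  0.06 -2.38] 9.2
```

Request:
move_arm([
  [[0.002, 0.0003, 0, 0, 0, 0], [0.004, 0.0003, 0, 0, 0, 0], [0.007, 0.0003, 0, 0, 0, 0], [0.01, 0.0003, 0, 0, 0, 0], [0.01, 0.0003, 0, 0, 0, 0]],
])

```text
t: 9.88
tool_pos: [0.5565, 0.001, 0.1249]
tcp_rot: [180.0, -0.0, 0.2]
ft_force: [-0.0, -0.6, -1.3]
opening: 0.0151
```

Request:
move_arm([
  [[0.003, 0, 0, 0, 0, 0], [0.006, 0, 0, 0, 0, 0], [0.009, 0, 0, 0, 0, 0], [0.012, 0, 0, 0, 0, 0], [0.012, 0, 0, 0, 0, 0]],
])

```text
t: 10.5
tool_pos: [0.5686, 0.001, 0.1249]
tcp_rot: [180.0, -0.0, 0.2]
ft_force: [0.2, -0.6, -0.4]
opening: 0.015
```

```bash
python3 m2.py w11; python3 - <<'E'
from h import *
s,p,d=snap('side','s11')
a=cv2.resize(p[150:270,220:380],None,fx=5,fy=5,interpolation=cv2.INTER_CUBIC);cv2.imwrite('pics/s11z.png',a[:,:,::-1])
E
```

```text
cap top z 0.08571114426452912 tool ext [ 0.0098 -0.0247  0.0376] [0.0585 0.0235 0.0423] mid [ 0.0341 -0.0006  0.0399] px (282.1742858886719, 184.22369384765625, 54.30583190917969) tool [ 0.0353 -0.0007  0.0392] world [0.6039 0.0019 0.0857]
205 [np.float64(230.5), np.float64(248.5), np.float64(312.5), np.float64(332.5)] mid in 280.5 out 281.5
220 [np.float64(239.5), np.float64(241.5), np.float64(322.5), np.float64(324.5)] mid in 282.0 out 282.0
235 [np.float64(236.5), np.float64(246.5), np.float64(318.5), np.float64(327.5)] mid in 282.5 out 282.0
250 [np.float64(237.5), np.float64(246.5), np.float64(318.5), np.float64(331.5)] mid in 282.5 out 284.5
pose [0.5686 0.001  0.1249] [ 1.8e+02 -2.0e-02  2.3e-01] [ 0.16 -0.63 -0.42] 10.5
```

View pics/w11.png

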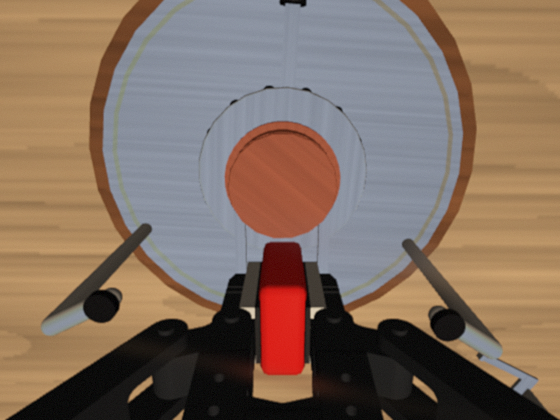

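View pics/s11z.png

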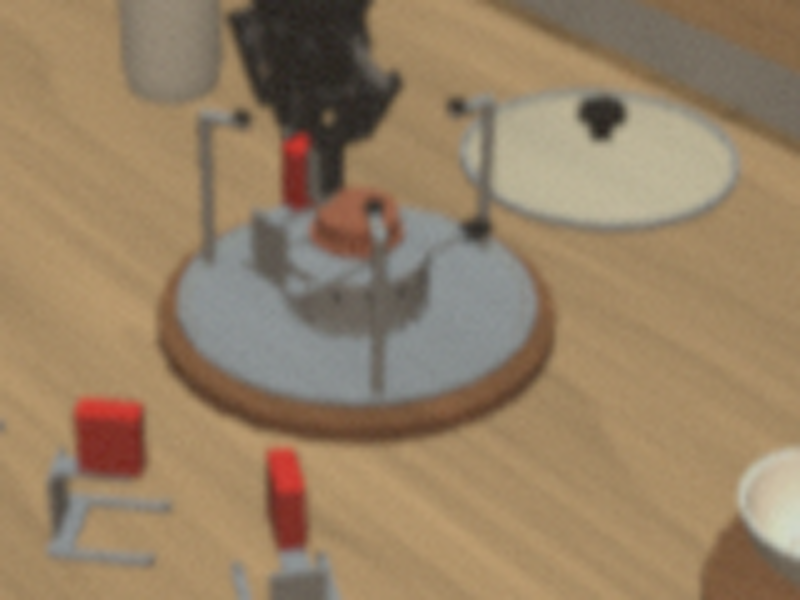

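Request:
move_arm([
  [[0.003, 0, 0, 0, 0, 0], [0.006, 0, 0, 0, 0, 0], [0.009, 0, 0, 0, 0, 0], [0.012, 0, 0, 0, 0, 0], [0.012, 0, 0, 0, 0, 0]],
])

```text
t: 11.22
tool_pos: [0.5806, 0.0011, 0.1248]
tcp_rot: [180.0, -0.0, 0.2]
ft_force: [-0.4, 0.3, -1.9]
opening: 0.0152
```

Request:
move_arm([
  [[0.003, 0, 0, 0, 0, 0], [0.006, 0, 0, 0, 0, 0], [0.009, 0, 0, 0, 0, 0], [0.012, 0, 0, 0, 0, 0], [0.012, 0, 0, 0, 0, 0]],
])

```text
t: 11.85
tool_pos: [0.5928, 0.0011, 0.1248]
tcp_rot: [180.0, -0.0, 0.2]
ft_force: [0.7, 0.4, -1.7]
opening: 0.0151
```

Request:
move_arm([
  [[0.003, 0, 0, 0, 0, 0], [0.006, 0, 0, 0, 0, 0], [0.008, 0, 0, 0, 0, 0], [0.008, 0, 0, 0, 0, 0]],
])

```text
t: 12.35
tool_pos: [0.6009, 0.0012, 0.1247]
tcp_rot: [180.0, -0.0, 0.2]
ft_force: [0.9, -0.4, -2.4]
opening: 0.0154
```

```bash
python3 m2.py w12
```

```text
cap top z 0.08568976215866171 tool ext [ 0.0077 -0.0239  0.0373] [0.0268 0.0225 0.0431] mid [ 0.0172 -0.0007  0.0402] px (282.0, 237.0, 50.04008483886719) tool [ 0.009  -0.0007  0.039 ] world [0.6099 0.0019 0.0857]
205 [np.float64(238.5), np.float64(251.5), np.float64(313.5), np.float64(326.5)] mid in 282.5 out 282.5
220 [np.float64(230.5), np.float64(241.5), np.float64(322.5), np.float64(326.5)] mid in 282.0 out 278.5
235 [np.float64(232.5), np.float64(241.5), np.float64(321.5), np.float64(332.5)] mid in 281.5 out 282.5
250 [np.float64(229.5), np.float64(247.5), np.float64(321.5), np.float64(334.5)] mid in 284.5 out 282.0
pose [0.6009 0.0012 0.1247] [180.    -0.     0.23] [ 0.89 -0.44 -2.42] 12.35
```

Request:
move_arm([
  [[0.001, 0, -0.0003, 0, 0, 0], [0.002, 0, -0.0003, 0, 0, 0], [0.002, 0, -0.0003, 0, 0, 0]],
])

```text
t: 12.78
tool_pos: [0.6028, 0.0012, 0.125]
tcp_rot: [180.0, -0.0, 0.2]
ft_force: [-0.2, 0.4, -0.4]
opening: 0.0149
```

Request:
move_arm([
  [[0.0005, 0, 0, 0, 0, 0], [0.001, 0, 0, 0, 0, 0], [0.001, 0, 0, 0, 0, 0]],
])

```text
t: 13.15
tool_pos: [0.6038, 0.0012, 0.1249]
tcp_rot: [-180.0, 0.0, 0.2]
ft_force: [0.2, 0.2, -1.9]
opening: 0.0152
```

Request:
move_arm([
  [[0.0005, 0, 0, 0, 0, 0], [0.001, 0, 0, 0, 0, 0], [0.001, 0, 0, 0, 0, 0]],
])

```text
t: 13.52
tool_pos: [0.6049, 0.0012, 0.125]
tcp_rot: [180.0, -0.0, 0.2]
ft_force: [0.4, -1.0, -2.1]
opening: 0.0151
```

Request:
move_arm([
  [[0.0005, 0, 0, 0, 0, 0], [0.001, 0, 0, 0, 0, 0], [0.001, 0, 0, 0, 0, 0]],
])

```text
t: 13.9
tool_pos: [0.6058, 0.0012, 0.1249]
tcp_rot: [180.0, 0.0, 0.2]
ft_force: [-1.2, 0.1, -1.3]
opening: 0.015
```

Request:
move_arm([
  [[0.0005, 0, 0, 0, 0, 0], [0.001, 0, 0, 0, 0, 0], [0.001, 0, 0, 0, 0, 0]],
])

```text
t: 14.28
tool_pos: [0.6063, 0.0012, 0.1247]
tcp_rot: [-180.0, 0.1, 0.2]
ft_force: [-5.8, 0.2, -0.1]
opening: 0.0149
```

```bash
python3 - <<'E'
from h import *
snap('wrist','w13')
s,p,d=snap('side','s13')
a=cv2.resize(p[150:270,220:380],None,fx=5,fy=5,interpolation=cv2.INTER_CUBIC);cv2.imwrite('pics/s13z.png',a[:,:,::-1])
s,p,d=snap('top','t13')
a=cv2.resize(p[140:260,190:320],None,fx=5,fy=5,interpolation=cv2.INTER_CUBIC);cv2.imwrite('pics/t13z.png',a[:,:,::-1])
E
```

```text
(no output)
```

View pics/w13.png

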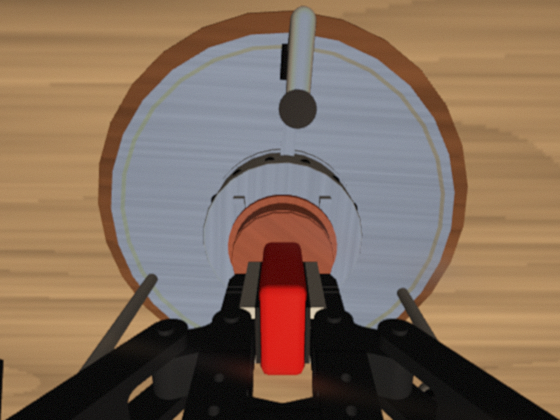

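View pics/s13z.png

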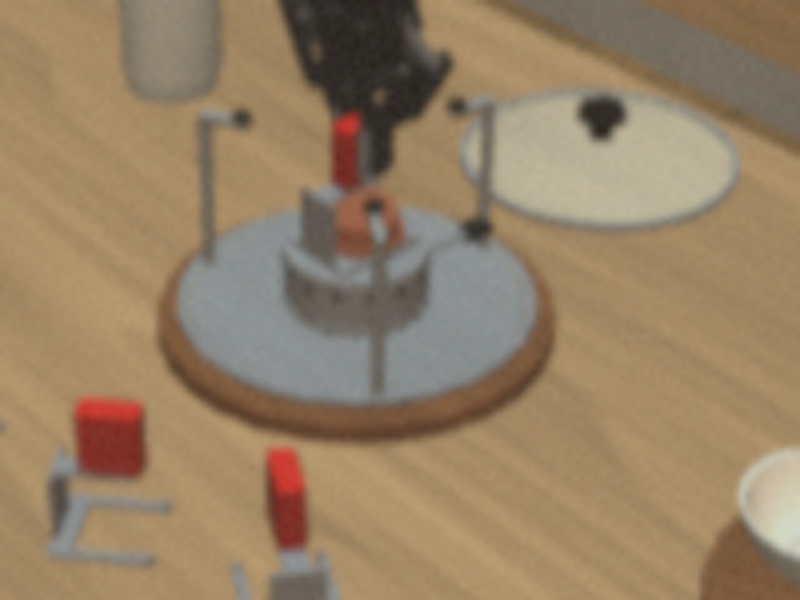

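Request:
move_arm([
  [[-0.0011, 0, -0.0003, 0, 0, 0], [-0.0011, 0, -0.0003, 0, 0, 0], [-0.0011, 0, -0.0012, 0, 0, 0], [-0.0011, 0, -0.0022, 0, 0, 0], [-0.0011, 0, -0.0022, 0, 0, 0]],
])

```text
t: 15.05
tool_pos: [0.6053, 0.0012, 0.1271]
tcp_rot: [-180.0, 0.1, 0.2]
ft_force: [-1.5, -0.5, -0.8]
opening: 0.0151
```

Request:
move_arm([
  [[0, 0, -0.0005, 0, 0, 0], [0, 0, -0.0005, 0, 0, 0], [0, 0, -0.0005, 0, 0, 0]],
])

```text
t: 15.42
tool_pos: [0.6053, 0.0012, 0.1276]
tcp_rot: [180.0, 0.1, 0.2]
ft_force: [0.2, -0.5, -1.1]
opening: 0.0151
```

```bash
python3 go.py .6052 0.0012 .128 0.23
```

```text
pose [0.6053 0.0012 0.1276] [1.8e+02 7.0e-02 2.3e-01] t 15.43 q [-7. 16. 87. -0. 77. 83.]
d [-0.0001 -0.     -0.0004] rv [0.     0.0013 0.0001]
```

Request:
move_arm([
  [[0, 0, -0.0004, 0, 0.001, 0], [0, 0, -0.0004, 0, 0.001, 0], [0, 0, -0.0004, 0, 0.001, 0]],
])

```text
t: 15.8
tool_pos: [0.6053, 0.0012, 0.128]
tcp_rot: [-180.0, 0.0, 0.2]
ft_force: [-0.8, 0.3, -1.0]
opening: 0.0148
```

Request:
move_arm([
  [[0, 0, -0.0004, 0, 0, 0], [0, 0, -0.0004, 0, 0, 0], [0, 0, -0.0004, 0, 0, 0]],
])

```text
t: 16.18
tool_pos: [0.6053, 0.0012, 0.1284]
tcp_rot: [180.0, 0.0, 0.2]
ft_force: [0.4, -0.4, -1.2]
opening: 0.0156
```

Request:
move_arm([
  [[0, 0, -0.0004, 0, 0, 0], [0, 0, -0.0004, 0, 0, 0], [0, 0, -0.0004, 0, 0, 0]],
])

```text
t: 16.55
tool_pos: [0.6053, 0.0012, 0.1287]
tcp_rot: [-180.0, 0.0, 0.2]
ft_force: [-0.2, 0.3, -3.1]
opening: 0.0152
```

Contact with the flange at about TCP z = 0.1286. I'll load it in small steps.

Request:
move_arm([
  [[0, 0, -0.0003, 0, 0, 0], [0, 0, -0.0003, 0, 0, 0], [0, 0, -0.0003, 0, 0, 0]],
])

```text
t: 16.92
tool_pos: [0.6052, 0.0012, 0.129]
tcp_rot: [-180.0, 0.0, 0.2]
ft_force: [-1.0, -0.4, -3.2]
opening: 0.0153
```

Request:
move_arm([
  [[0, 0, -0.0004, 0, 0, 0], [0, 0, -0.0004, 0, 0, 0], [0, 0, -0.0004, 0, 0, 0]],
])

```text
t: 17.3
tool_pos: [0.6052, 0.0012, 0.1293]
tcp_rot: [-180.0, 0.0, 0.2]
ft_force: [-1.0, 0.6, -3.1]
opening: 0.0149
```

Request:
move_arm([
  [[0, 0, -0.0005, 0, 0, 0], [0, 0, -0.0005, 0, 0, 0], [0, 0, -0.0005, 0, 0, 0]],
])

```text
t: 17.68
tool_pos: [0.6051, 0.0012, 0.1296]
tcp_rot: [-180.0, 0.1, 0.2]
ft_force: [-1.4, 0.7, -7.3]
opening: 0.015
```

Request:
move_arm([
  [[0, 0, -0.0005, 0, 0, 0], [0, 0, -0.0005, 0, 0, 0], [0, 0, -0.0005, 0, 0, 0]],
])

```text
t: 18.05
tool_pos: [0.605, 0.0012, 0.1299]
tcp_rot: [-180.0, 0.1, 0.2]
ft_force: [-0.6, -0.2, -9.3]
opening: 0.0153
```

Request:
move_arm([
  [[0, 0, -0.0005, 0, 0, 0], [0, 0, -0.0005, 0, 0, 0], [0, 0, -0.0005, 0, 0, 0]],
])

```text
t: 18.42
tool_pos: [0.6049, 0.0012, 0.1304]
tcp_rot: [-180.0, 0.1, 0.2]
ft_force: [-0.7, -0.6, -11.0]
opening: 0.0148
```

Request:
move_arm([
  [[0, 0, -0.0005, 0, 0, 0], [0, 0, -0.0005, 0, 0, 0], [0, 0, -0.0005, 0, 0, 0]],
])

```text
t: 18.8
tool_pos: [0.6049, 0.0012, 0.1309]
tcp_rot: [-180.0, 0.1, 0.2]
ft_force: [0.3, -0.5, -11.1]
opening: 0.0151
```

Request:
move_arm([
  [[0, 0, -0.0005, 0, 0, 0], [0, 0, -0.0005, 0, 0, 0], [0, 0, -0.0005, 0, 0, 0]],
])

```text
t: 19.18
tool_pos: [0.605, 0.0012, 0.1317]
tcp_rot: [-180.0, 0.1, 0.2]
ft_force: [-0.9, 0.2, -9.3]
opening: 0.0152
```

Request:
move_arm([
  [[0, 0, -0.0005, 0, 0, 0], [0, 0, -0.0005, 0, 0, 0], [0, 0, -0.0005, 0, 0, 0]],
])

```text
t: 19.55
tool_pos: [0.6051, 0.0012, 0.1324]
tcp_rot: [-180.0, 0.1, 0.2]
ft_force: [-1.6, -0.5, -6.6]
opening: 0.0149
```

Request:
move_arm([
  [[0, 0, -0.0005, 0, 0, 0], [0, 0, -0.0005, 0, 0, 0], [0, 0, -0.0005, 0, 0, 0]],
])

```text
t: 19.92
tool_pos: [0.6052, 0.0012, 0.1332]
tcp_rot: [180.0, 0.0, 0.2]
ft_force: [-1.3, 0.2, -3.5]
opening: 0.0148
```

Request:
move_arm([
  [[0, 0, -0.0005, 0, 0, 0], [0, 0, -0.001, 0, 0, 0], [0, 0, -0.001, 0, 0, 0]],
])

```text
t: 20.3
tool_pos: [0.6053, 0.0012, 0.1343]
tcp_rot: [180.0, 0.0, 0.2]
ft_force: [-1.2, -0.5, -4.8]
opening: 0.0152
```

Request:
move_arm([
  [[0, 0, -0.0005, 0, 0, 0], [0, 0, -0.001, 0, 0, 0], [0, 0, -0.001, 0, 0, 0]],
])

```text
t: 20.68
tool_pos: [0.6053, 0.0012, 0.1354]
tcp_rot: [180.0, 0.0, 0.2]
ft_force: [-2.6, 1.2, -4.0]
opening: 0.015
```

```bash
python3 - <<'E'
from h import *
snap('wrist','w14')
s,p,d=snap('side','s14')
a=cv2.resize(p[150:270,220:380],None,fx=5,fy=5,interpolation=cv2.INTER_CUBIC);cv2.imwrite('pics/s14z.png',a[:,:,::-1])
E
```

```text
(no output)
```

View pics/s14z.png

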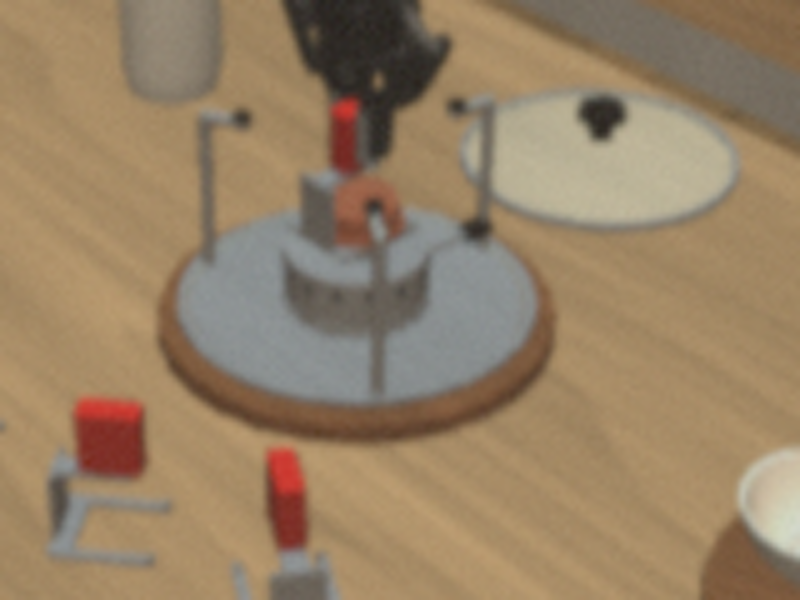

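View pics/w14.png

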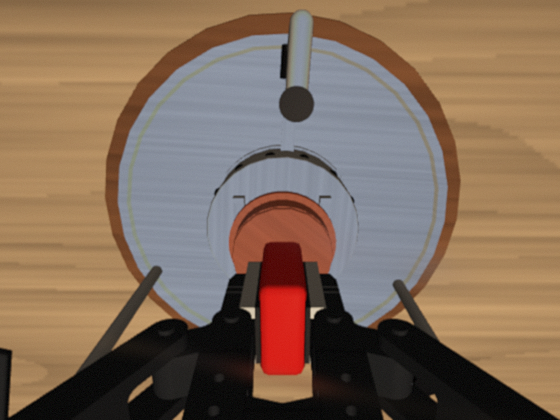

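Request:
move_arm([
  [[0, 0, -0.002, 0, 0, 0], [0, 0, -0.005, 0, 0, 0], [0, 0, -0.009, 0, 0, 0], [0, 0, -0.014, 0, 0, 0], [0, 0, -0.02, 0, 0, 0]],
])

```text
t: 21.4
tool_pos: [0.6054, 0.0012, 0.1559]
tcp_rot: [180.0, -0.0, 0.2]
ft_force: [-1.0, 0.1, -2.3]
opening: 0.0149
```

Request:
move_arm([
  [[0, 0, -0.006, 0, 0, 0], [0, 0, -0.012, 0, 0, 0], [0, 0, -0.018, 0, 0, 0], [0, 0, -0.022, 0, 0, 0], [0, 0, -0.022, 0, 0, 0]],
])

```text
t: 22.02
tool_pos: [0.6055, 0.0012, 0.1783]
tcp_rot: [180.0, -0.0, 0.2]
ft_force: [-0.4, -0.0, -3.1]
opening: 0.0149
```

```bash
python3 go.py .43 .308 .22 0; python3 - <<'E'
from h import *
snap('wrist','w15')
s,p,d=snap('side','s15')
a=cv2.resize(p[110:250,220:380],None,fx=4,fy=4,interpolation=cv2.INTER_CUBIC);cv2.imwrite('pics/s15z.png',a[:,:,::-1])
E
```

```text
pose [0.6055 0.0012 0.1783] [ 1.7999e+02 -3.0000e-02  2.4000e-01] t 22.02 q [-7. 14. 84. -0. 82. 83.]
d [-0.1742 -0.3075 -0.0419] rv [ 0.0001 -0.0006  0.0042]
```

View pics/s15z.png

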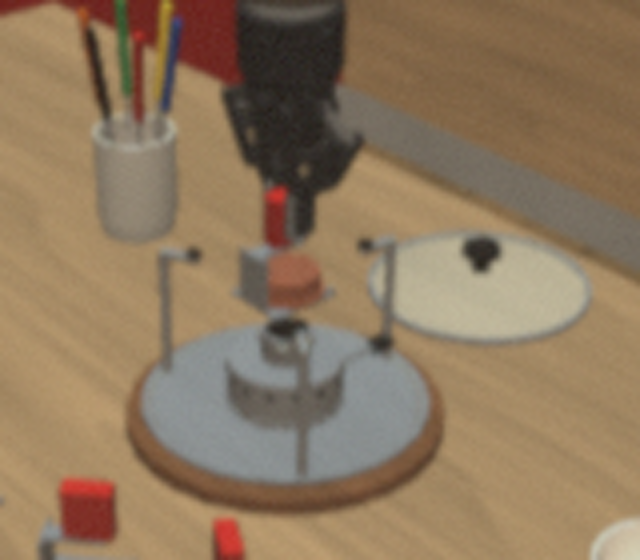

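View pics/w15.png

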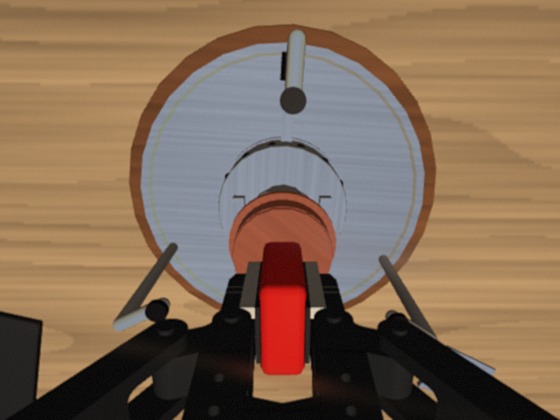

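Request:
move_arm([
  [[0, 0, -0.005, 0, 0, 0], [0, 0, -0.013, 0, 0, 0], [-0.002, 0, -0.022, 0, 0, 0], [-0.008, 0, -0.03, 0, 0, 0], [-0.018, 0, -0.035, 0, 0, 0]],
])

```text
t: 22.75
tool_pos: [0.5869, 0.0011, 0.2134]
tcp_rot: [180.0, -0.0, 0.2]
ft_force: [0.4, 0.8, -2.3]
opening: 0.0151
```

Request:
move_arm([
  [[-0.012, -0.006, 0, 0, 0, 0], [-0.028, -0.014, 0, 0, 0, 0], [-0.044, -0.026, 0, 0, 0, 0], [-0.058, -0.041, 0, 0, 0, 0], [-0.07, -0.058, 0, 0, 0, 0]],
])

```text
t: 23.38
tool_pos: [0.5156, 0.06, 0.2135]
tcp_rot: [180.0, -0.0, 0.2]
ft_force: [1.4, 0.2, -2.6]
opening: 0.0147
```

Request:
move_arm([
  [[-0.009, -0.016, 0, 0, 0, 0], [-0.018, -0.036, 0, 0, 0, 0], [-0.028, -0.056, 0, 0, 0, 0], [-0.038, -0.076, 0, 0, 0, 0], [-0.048, -0.096, 0, 0, 0, 0]],
])

```text
t: 24.0
tool_pos: [0.4665, 0.1573, 0.2134]
tcp_rot: [-180.0, -0.0, 0.3]
ft_force: [0.3, 0.4, -2.7]
opening: 0.0153
```

Request:
move_arm([
  [[-0.008, -0.02, 0, 0, 0, 0], [-0.016, -0.04, 0, 0, 0, 0], [-0.024, -0.06, 0, 0, 0, 0], [-0.03, -0.078, 0, 0, 0, 0], [-0.034, -0.09, 0, 0, 0, 0]],
])

```text
t: 24.62
tool_pos: [0.4313, 0.2484, 0.2134]
tcp_rot: [-180.0, -0.0, 0.3]
ft_force: [1.2, 0.3, -1.6]
opening: 0.0151
```

```bash
python3 go.py .43 .308 .1 0; python3 - <<'E'
from h import *
snap('wrist','w16')
s,p,d=snap('top','t16')
a=p[150:340,60:320]; a=cv2.resize(a,None,fx=3,fy=3,interpolation=cv2.INTER_CUBIC);cv2.imwrite('pics/t16z.png',a[:,:,::-1])
E
```

```text
pose [0.4313 0.2484 0.2134] [-1.7999e+02 -4.0000e-02  3.2000e-01] t 24.62 q [ 21.   0.  95.  -0.  85. 111.]
d [-0.0011 -0.0596  0.1134] rv [-0.0001 -0.0006  0.0056]
```

View pics/w16.png

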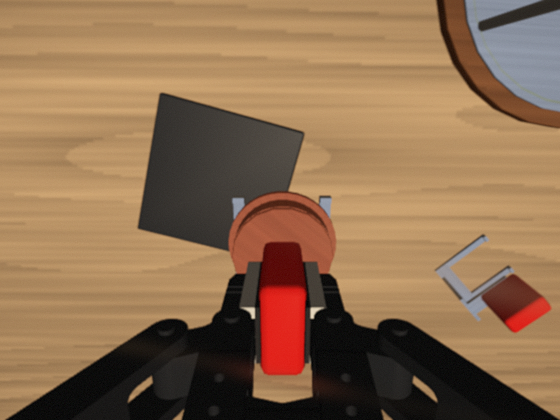

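View pics/t16z.png

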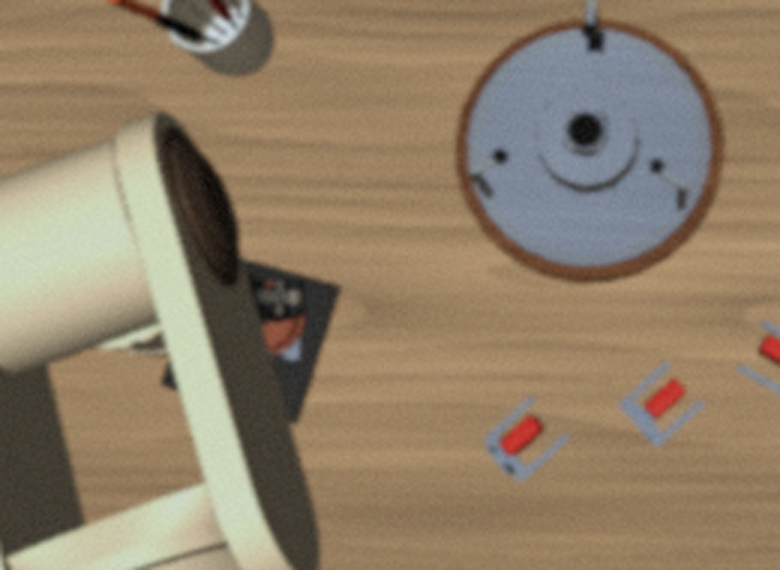

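```bash
python3 - <<'E'
from h import *
a=[ray('wrist',*c,.008) for c in ((162,94),(303,133),(139,228))]
print(a, (a[1]+a[2])/2, np.linalg.norm(a[1]-a[0]),np.linalg.norm(a[2]-a[0]))
E
```

```text
[array([0.50316492, 0.35234996, 0.008     ]), array([0.47113912, 0.23092774, 0.008     ]), array([0.38029438, 0.38558392, 0.008     ])] [0.42571675 0.30825583 0.008     ] 0.1255747127992293 0.12728576415026246
```

Request:
move_arm([
  [[-0.001, -0.01, 0.006, 0, 0, 0], [-0.002, -0.028, 0.018, 0, 0, 0], [-0.003, -0.045, 0.035, 0, 0, 0], [-0.003, -0.056, 0.052, 0, 0, 0], [-0.003, -0.0596, 0.068, 0, 0, 0]],
])

```text
t: 25.35
tool_pos: [0.4278, 0.3085, 0.1436]
tcp_rot: [180.0, 0.0, 0.4]
ft_force: [-0.4, -0.1, -2.5]
opening: 0.0151
```

Request:
move_arm([
  [[0, 0, 0.014, 0, 0, 0], [0, 0, 0.026, 0, 0, 0], [0, 0, 0.034, 0, 0, 0], [0, 0, 0.038, 0, 0, 0], [0, 0, 0.038, 0, 0, 0]],
])

```text
t: 25.98
tool_pos: [0.4279, 0.3084, 0.1057]
tcp_rot: [180.0, 0.0, 0.4]
ft_force: [0.0, 0.2, -2.1]
opening: 0.0149
```

```bash
python3 go.py .428 .308 .076 0.3; python3 - <<'E'
from h import *
snap('wrist','w17')
s,p,d=snap('side','s17')
a=cv2.resize(p[130:240,130:290],None,fx=5,fy=5,interpolation=cv2.INTER_CUBIC);cv2.imwrite('pics/s17z.png',a[:,:,::-1])
E
```

```text
pose [0.4279 0.3084 0.1057] [1.7998e+02 2.0000e-02 3.9000e-01] t 25.98 q [ 27.   8. 100.  -0.  72. 117.]
d [0.0001 0.0004 0.0297] rv [0.0003 0.0003 0.0016]
```

View pics/w17.png

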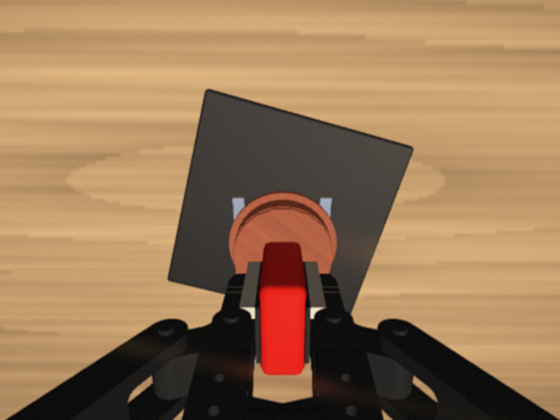

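View pics/s17z.png

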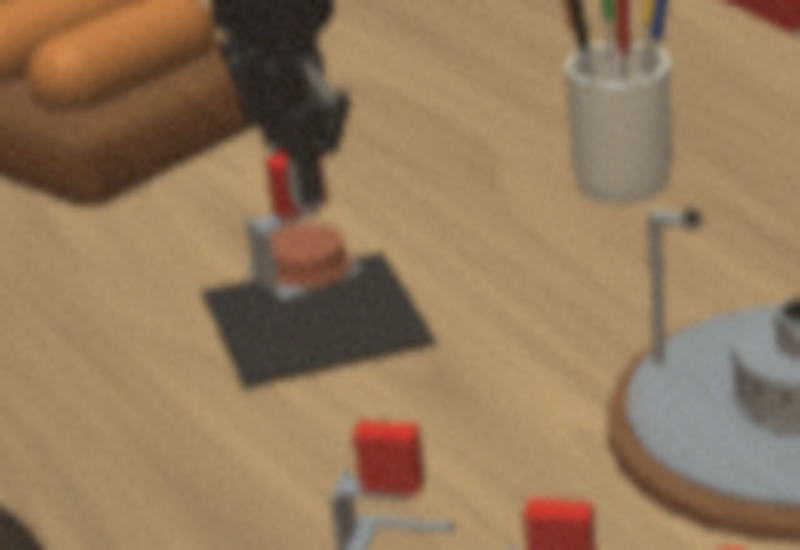

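Request:
move_arm([
  [[0, 0, 0.008, 0, 0, 0], [0, 0, 0.018, 0, 0, 0], [0, 0, 0.026, 0, 0, 0], [0, 0, 0.03, 0, 0, 0], [0, 0, 0.031, 0, 0, 0]],
])

```text
t: 26.7
tool_pos: [0.428, 0.3084, 0.0748]
tcp_rot: [180.0, 0.0, 0.4]
ft_force: [-0.8, 0.2, -1.8]
opening: 0.015
```

Request:
move_arm([
  [[0, 0, 0.0005, 0, 0, 0], [0, 0, 0.001, 0, 0, 0], [0, 0, 0.001, 0, 0, 0]],
])

```text
t: 27.08
tool_pos: [0.428, 0.3085, 0.0739]
tcp_rot: [180.0, 0.0, 0.4]
ft_force: [0.6, 0.1, -2.0]
opening: 0.015
```

Request:
move_arm([
  [[0, 0, 0.0005, 0, 0, 0], [0, 0, 0.001, 0, 0, 0], [0, 0, 0.001, 0, 0, 0]],
])

```text
t: 27.45
tool_pos: [0.428, 0.3085, 0.0729]
tcp_rot: [180.0, -0.0, 0.4]
ft_force: [0.1, 0.3, -1.1]
opening: 0.0152
```

Request:
move_arm([
  [[0, 0, 0.0004, 0, 0, 0], [0, 0, 0.0007, 0, 0, 0], [0, 0, 0.0007, 0, 0, 0]],
])

```text
t: 27.82
tool_pos: [0.4282, 0.3087, 0.0728]
tcp_rot: [-180.0, -0.0, 0.4]
ft_force: [-3.2, 0.2, 7.5]
opening: 0.0149
```

Request:
move_arm([
  [[0, 0, 0.0004, 0, 0, 0], [0, 0, 0.0007, 0, 0, 0], [0, 0, 0.0007, 0, 0, 0]],
])

```text
t: 28.2
tool_pos: [0.4282, 0.3087, 0.0728]
tcp_rot: [-180.0, -0.1, 0.4]
ft_force: [-3.6, -0.0, 10.4]
opening: 0.0151
```

Request:
move_arm([
  [[0, 0, 0, 0, 0, 0], [0, 0, 0, 0, 0, 0]],
], newtons=20)

```text
t: 28.45
tool_pos: [0.4283, 0.3088, 0.0729]
tcp_rot: [-180.0, -0.1, 0.4]
ft_force: [-0.4, 0.2, 2.5]
opening: 0.0149
```

Request:
move_arm([
  [[0, 0, 0, 0, 0, 0], [0, 0, 0, 0, 0, 0], [0, 0, 0, 0, 0, 0], [0, 0, 0, 0, 0, 0]],
], hand=0.03)

```text
t: 28.95
tool_pos: [0.4283, 0.3088, 0.0728]
tcp_rot: [-180.0, -0.1, 0.4]
ft_force: [0.3, -0.1, -1.7]
opening: 0.0305
```

Request:
move_arm([
  [[0, 0, 0, 0, 0, 0], [0, 0, 0, 0, 0, 0], [0, 0, 0, 0, 0, 0]],
], hand=0.05)

```text
t: 29.32
tool_pos: [0.4283, 0.3088, 0.0728]
tcp_rot: [-180.0, -0.1, 0.4]
ft_force: [-0.4, -0.2, 0.5]
opening: 0.0497
```

```bash
python3 - <<'E'
from h import *
snap('wrist','w18')
s,p,d=snap('side','s18')
a=cv2.resize(p[130:240,130:290],None,fx=5,fy=5,interpolation=cv2.INTER_CUBIC);cv2.imwrite('pics/s18z.png',a[:,:,::-1])
E
```

```text
(no output)
```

View pics/w18.png

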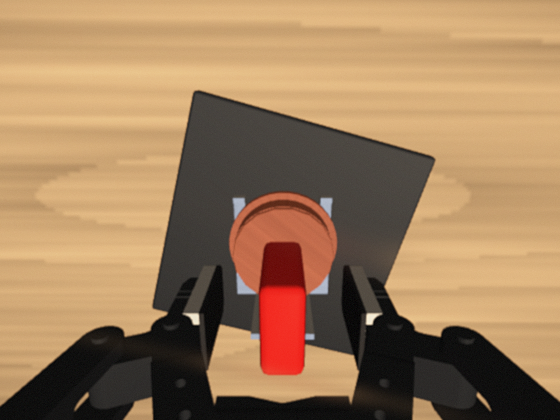

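View pics/s18z.png

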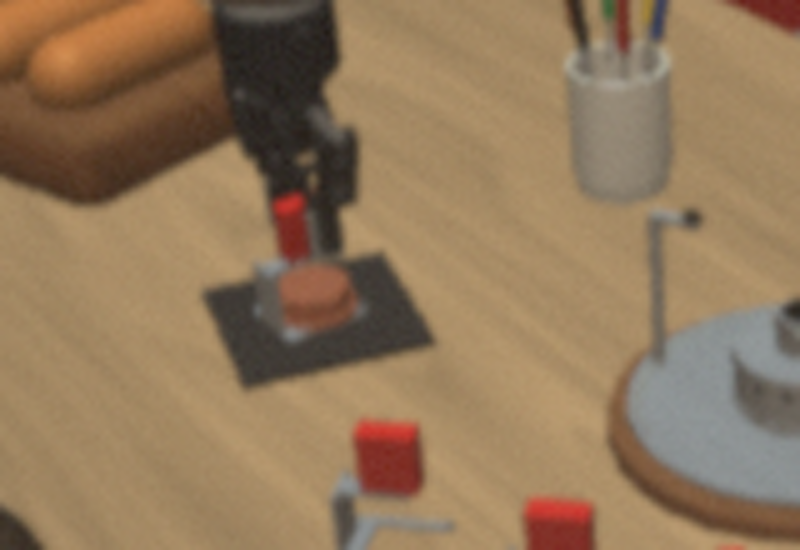

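The lifter stands free between the open fingers, with the cap still in it. I'll back the gripper straight up.

Request:
move_arm([
  [[0, 0, -0.006, 0, 0, 0], [0, 0, -0.025, 0, 0, 0], [0, 0, -0.05, 0, 0, 0], [0, 0, -0.08, 0, 0, 0], [0, 0, -0.11, 0, 0, 0]],
])

```text
t: 30.05
tool_pos: [0.4281, 0.3087, 0.1843]
tcp_rot: [-180.0, -0.1, 0.4]
ft_force: [-0.3, 0.6, -0.6]
opening: 0.0503
```

Request:
move_arm([
  [[0, 0, -0.02, 0, 0, 0], [0, 0, -0.03, 0, 0, 0], [0, 0, -0.03, 0, 0, 0]],
])

```text
t: 30.42
tool_pos: [0.4281, 0.3087, 0.2145]
tcp_rot: [-179.9, -0.1, 0.4]
ft_force: [-0.8, 0.1, -0.1]
opening: 0.0502
```

```bash
python3 - <<'E'
from h import *
s,p,d=snap('wrist','w19'); P=cloud('wrist',d,s); hsv=cv2.cvtColor(p,cv2.COLOR_RGB2HSV)
m=((hsv[...,1]>90)&((hsv[...,0]<12)|(hsv[...,0]>172))); print(s['t'],s['tool_pos'])
for lo,hi in ((.02,.04),(.08,.1)):
    q=P[m&(P[...,2]>lo)&(P[...,2]<hi)]; print(lo,np.nanpercentile(q,[2,50,98],axis=0).round(4))
s,p,d=snap('side','s19')
a=cv2.resize(p[130:240,130:290],None,fx=5,fy=5,interpolation=cv2.INTER_CUBIC);cv2.imwrite('pics/s19z.png',a[:,:,::-1])
E
```

```text
30.425 [0.42813201 0.3087214  0.21450057]
0.02 [[0.3723 0.2862 0.0213]
 [0.4242 0.321  0.0301]
 [0.4502 0.5546 0.0385]]
0.08 [[0.4105 0.3019 0.0839]
 [0.429  0.3095 0.0938]
 [0.4444 0.3167 0.0953]]
```

View pics/w19.png

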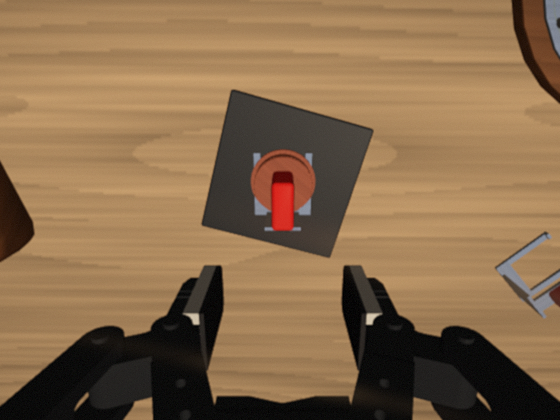

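View pics/s19z.png

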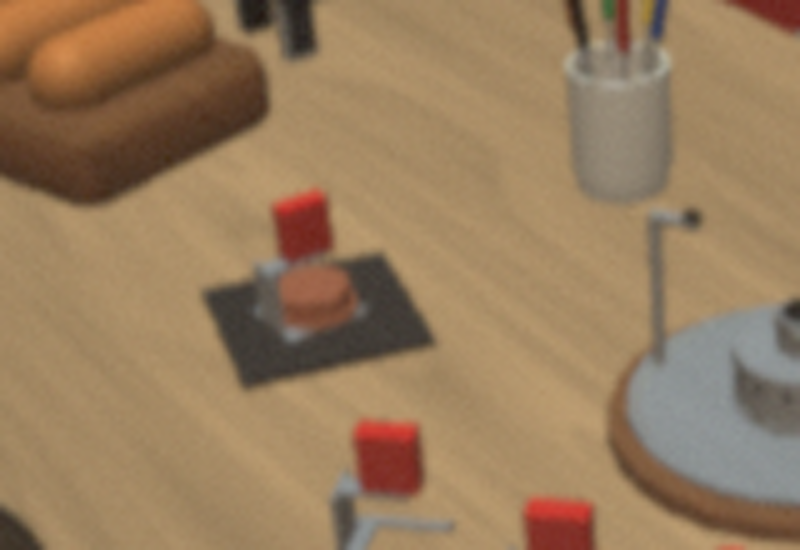

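The lifter stands upright at about (0.428, 0.309) on the slate, whose centre is about (0.427, 0.308). The cap top is at z ≈ 0.030, which is what a cap seated on the tines should give. I'm handing in.

```bash
python3 -c "
from workcell import ctrl
print(ctrl.close_job())"
```

```text
the job is handed in; nothing more can be done
None
```

The cap is off the burner and riding in the lifter, which stands released and upright in the middle of the slate. I handed the job in at about 30.5 s of the 72 s allowed, and no verdict was reported.

**What I did:**
- I took the rightmost lifter by its red grip.
- I felt the deck with the tine tips and slid the fork under the flange until it touched the neck, at about 6 N. Then I backed off 1.1 mm.
- I drew the cap up in steps of about 0.5 mm at roughly 1–2 mm/s. The pull peaked near 10 N and fell away after about 5 mm.
- I set the lifter down by feel and let go.

**Last checks:**
- **Position:** the grip centre is about 2 mm from the slate's centre, as measured by the wrist camera.
- **Height:** the cap top at 30 mm and the grip top at 94 mm match a lifter standing on the slate with the cap seated on its tines.
- **Clearance:** the gripper is well above and touching nothing. I kept the arm clear of the fork cup and bowls, but did not re-measure where they stand.

No check failed. The wrist camera calibration drifted by 1–2 mm between readings, so I aligned the fork by comparing it with the cap in the same picture and by touch.

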